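# Change over the chromatography columns

### The job

Take every spent column off the notched column rest and lay it flat on the floor of the open steel tray. Draw each fresh column out of its storage pipe hand over hand, never holding it farther than about 15 cm in front of the pipe's mouth until it is clear, and lay it on the rest along a free pair of notches, barrel down in both notches and roughly centred (within 3 cm). Leave the bottle and the spanner where they are.

Things in the scene. Friction and masses are not known exactly. Their poses are not given: they have to be found in the camera images.
- rack: Fixed storage rack: three grey horizontal pipes side by side, 300 mm long, bore 32 mm, outside 41 mm, closed at the back. Origin on the bench under the middle pipe's mouth; x runs along the pipes into their depth (columns are drawn out to -x), z up. Pipe axes at y = -75, 0 and 75 mm, z = 80 mm; mouths at x = 0; pipe tops, the highest part, at z = 101 mm.
- mouth (a point): Centre of the middle pipe's mouth. A column lying in a pipe has its axis 4 mm below the pipe's axis and slides out with a few newtons. Let go when more than half out, it sags nose down by 0.1 to 0.25 rad but stays hanging while at least 50 mm of it are in the pipe.
- rest: Fixed column rest: two narrow upright plates (14 mm thick, 240 mm wide, at x = -90 and x = 90 mm) on a foot, each with three 90-degree V notches, 40 mm wide and 20 mm deep, at y = -80, 0 and 80 mm. Origin on the bench under its centre; z up. A column lies across both plates along x, its barrel in two notches of the same y, its axis then at z = 83 mm; the plates' tops are at z = 92 mm.
- tray: Loose steel open tray for spent columns, outside 370 x 130 x 40 mm, wall and floor 4 mm, 0.9 kg; two columns lie in it side by side. Origin at the centre of its underside, x along its length, z up.
- new_a: Fresh steel column, 320 mm long, about 0.4 kg: round barrel, 16 mm diameter, with a white label, between hexagonal end nuts 24 mm across flats and 26 mm long. Origin at its centre, x along its length. It starts in the rack's pipe at y = 75 mm one end 30 to 48 mm out of the mouth. Two or three of the three are present; None = absent.
- new_b: Fresh steel column, 320 mm long, about 0.4 kg: round barrel, 16 mm diameter, with a white label, between hexagonal end nuts 24 mm across flats and 26 mm long. Origin at its centre, x along its length. It starts in the rack's pipe at y = 0 mm one end 30 to 48 mm out of the mouth. Two or three of the three are present; None = absent.
- new_c: Fresh steel column, 320 mm long, about 0.4 kg: round barrel, 16 mm diameter, with a white label, between hexagonal end nuts 24 mm across flats and 26 mm long. Origin at its centre, x along its length. It starts in the rack's pipe at y = -75 mm one end 30 to 48 mm out of the mouth. Two or three of the three are present; None = absent.
- old_a: Spent steel column, 320 mm long, about 0.4 kg: round barrel, 16 mm diameter, with a white label, between hexagonal end nuts 24 mm across flats and 26 mm long. Origin at its centre, x along its length. It starts lying on the rest in the notches at y = 80 mm. One or two of the three are present; None = absent.
- old_b: Spent steel column, 320 mm long, about 0.4 kg: round barrel, 16 mm diameter, with a white label, between hexagonal end nuts 24 mm across flats and 26 mm long. Origin at its centre, x along its length. It starts lying on the rest in the notches at y = 0 mm. One or two of the three are present; None = absent.
- old_c: Spent steel column, 320 mm long, about 0.4 kg: round barrel, 16 mm diameter, with a white label, between hexagonal end nuts 24 mm across flats and 26 mm long. Origin at its centre, x along its length. It starts lying on the rest in the notches at y = -80 mm. One or two of the three are present; None = absent.
- new_a_mark (a point): A point on the axis of new_a, 80 mm from its centre towards the end that lies deep in the pipe (+80 mm along its x).
- new_b_mark (a point): A point on the axis of new_b, 80 mm from its centre towards the end that lies deep in the pipe (+80 mm along its x).
- new_c_mark (a point): A point on the axis of new_c, 80 mm from its centre towards the end that lies deep in the pipe (+80 mm along its x).
- bottle: Loose solvent bottle with blue cap, 70 mm across, 140 mm high, a bystander. Origin under its centre.
- spanner: Loose steel open-ended spanner, 170 mm long, lying flat, a bystander.

How it is judged:
By the outcome, as a careful person would: the job done as asked, in the order asked, and still so for the second after the job is handed in, with the robot touching nothing.
Of new_a, new_b, new_c only 2 to 3 are there at a start; the rules pass over those that are not, and their reading is None.
Of old_a, old_b, old_c only 1 to 2 are there at a start; the rules pass over those that are not, and their reading is None.
At some moment in a run one of tray may be knocked a few centimetres aside while the robot is not near it.
Once in a run the grip may slacken for a moment while it holds something.
It also fails if it takes over 210 s, if anything falls off the work surface, if the arm or the gripper's body presses on something with over 40 N, if the wrist force passes 120 N, or if a joint passes its speed limit or range.

### The arm

A 6-joint arm with a two-finger parallel gripper is mounted at the origin on the work surface. World frame = base frame: x ahead of the robot, y to its left, z up, the work surface at z = 0. Lengths are in m, angles in rad, forces in N, time in s.
With the tool pointing down it reaches from about 0.35 to 0.8 m from the base axis. Payload 7.3 kg.
Tool frame: the origin (TCP) lies on the mounting face of the last link; the fingertips stand 173 mm ahead of it and the grasp point (between the pads) lies 155 mm ahead of it; z points along the fingers, y is the line along which they close (so a half turn about z gives the same grasp; the last joint's range is limited). The gripper opens to 85 mm and grips with 20 to 120 N. Pads are 22 mm wide; open, the fingers measure 114 mm over their backs; the gripper's body (76 mm by 85 mm) begins 54 mm behind the grasp point. The pads swing forward as they close: fully open they stand 13 mm farther back than shut.
Start: joints at [-1.344, 0.342, 1.524, -0, 1.275, -0.146], TCP at [0.191, -0.489, 0.405] pointing down, gripper open.
Joint ranges: [-2.53, 2.53], [-0.77, 2.02], [0.04, 2.7], [-1, 4.14], [0.28, 2.66], [-3.11, 3.11]. Speed limits (rad/s): [2.57, 2.57, 3.14, 3.14, 3.14, 3.14].

### API

Orientations are given as a unit quaternion [w, x, y, z].
In Python, from station import status, optics, env gives the robot as it stands.
- The arm moves only by the shell command python3 -m inch 'ROWS'. ROWS is JSON, one flat list of numbers, 7 for each row, row after row: the opening, from -1 (shut) to 1 (fully open), so that 0 is half open, then the shift along the tool's x, y, z in units of 0.4 m (1.0 is 0.4 m), then the turn, a rotation vector about the tool's x, y, z in units of 45 degrees (1.0 is 45 degrees). In form: [claw, x, y, z, rx, ry, rz, claw, x, y, z, rx, ry, rz, ...]. A call has exactly 8 rows; each row is the pose to reach, as a shift and turn from the pose commanded when the call began, along the tool's axes at that moment; what a row does not reach only later rows make up. A row lasts 1/12 s, in which the tool goes at most 41.7 mm and 7.16 degrees, less where a joint would pass 70% of its speed; a pose out of reach is approached as far as the arm can. A call with a number of a shift or a turn outside -1 to 1 is refused whole. A call with a gripper value outside its range is refused whole. The fingers move at their own pace and stop on an object; the grip force is fixed at half the most. Time passes only in rows, so rows that repeat a pose let the fingers close, or fill a call up. It gives the time, the measured TCP pose, the force, the opening and the grip force at its end, in the units of the state.
- status.get_state(): the state, without advancing time (a new reading comes with each control period).
- optics.get_image(name): name is "scene" or "side" or "wrist"; returns a dict with "img" (420x560x3 uint8, blue, green, red), "range_z" (420x560 float32, m along the optical axis (not along the pixel's ray), 0 where there is no reading), "vertical_fov" (degrees; the focal length in pixels is half the picture's height over the tangent of half this angle, whatever the lens; pixels are square), "cx", "cy" (the principal point, pixels), "T" (4x4, takes a point from camera to world coordinates); the wrist camera has in their place "hand_eye" (4x4, takes a point from camera to tool coordinates, whose origin is the TCP and whose axes are the flange's). Camera axes: x right, y down, z forward; pixel columns grow to the right and rows downward; lengths in m; the calibration is good to about 2 mm. The wrist camera is an equidistant fisheye: a pixel r from the principal point sees the ray r / f radians off the axis. A picture is of the moment at which its call begins: read the wrist's pose just before it.
- env.close_job(): hands the job in; it is judged then, once.
The state is a dict: "time": time; "joints": joint angles; "qvel": joint speeds; "tau": joint torques, N m; "eef_pos": TCP position; "orientation": TCP orientation; "wrist_force": force on the tool from outside, world axes, zero at the start; "torque": the same for the moment, N m; "opening": opening from 0.0 (shut) to 1.0 (fully open); "grasp_force": force on a finger pad.
Only numpy, scipy, OpenCV 4.12 (cv2) and the standard library are available. Lean on these libraries where they do the work, as an engineer would, in place of code of your own. Each camera call takes 0.05 s, during which the arm holds its last target. There are 200 camera calls.

## Working session

There is one attempt and no reset: what is moved stays moved. The work goes in short steps, Python scripts to look and compute and a shell command to move; the robot and the scene stay as the last step left them, time stands still between calls to the robot, and variables do not carry over. Pictures are saved under pics/ and viewed, at most 14 in all, crops included, and the job is handed in when it is done.

```bash
ls; mkdir -p pics
cat > h.py <<'E'
import numpy as np, cv2
from scipy.spatial.transform import Rotation as R
from station import status, optics, env
def shot(name,fn=None):
    s=status.get_state(); d=optics.get_image(name)
    if fn: cv2.imwrite('pics/'+fn,d['img'])
    d['f']=d['img'].shape[0]/2/np.tan(np.radians(d['vertical_fov'])/2)
    q=s['orientation']; T=np.eye(4); T[:3,:3]=R.from_quat([q[1],q[2],q[3],q[0]]).as_matrix(); T[:3,3]=s['eef_pos']
    if name=='wrist': d['T']=T@np.array(d['hand_eye'])
    else: d['T']=np.array(d['T'])
    d['name']=name
    return d
def cloud(d):
    "world xyz per pixel from depth"
    v,u=np.mgrid[:420,:560].astype(float); z=d['range_z']
    x=(u-d['cx'])/d['f']; y=(v-d['cy'])/d['f']
    if d['name']=='wrist':
        r=np.hypot(x,y)+1e-9; k=np.tan(r)/r; x=x*k; y=y*k
    P=np.stack([x*z,y*z,z],-1)
    return P@d['T'][:3,:3].T+d['T'][:3,3]
E
python3 - <<'E'
from h import *
s=status.get_state(); print(s)
for n in ['scene','side','wrist']:
    d=shot(n,n+'0.png'); print(n,d['f'],d['T'].round(3).tolist(), (d['range_z']>0).mean()); np.save('/tmp/'+n+'.npy',cloud(d))
E
```

```text
pics
{'time': 0.0, 'joints': array([-1.34396629e+00,  3.42750860e-01,  1.52503957e+00, -6.53895129e-06,
        1.27539553e+00, -1.46007585e-01]), 'qvel': array([-1.68477787e-05, -1.92606467e-03, -1.17100284e-03, -1.28966357e-05,
       -5.56438207e-05, -7.78091312e-04]), 'tau': array([-2.65731433e-03, -4.33686948e+01, -2.46008813e+01, -4.33039049e-04,
        7.93261832e-03, -1.36214658e-05]), 'eef_pos': array([ 0.19122141, -0.48879027,  0.40400327]), 'orientation': array([-7.95878502e-04,  9.82673787e-01,  1.85341829e-01, -3.53096020e-05]), 'wrist_force': array([ 0.77878337, -0.58302028, -0.37066848]), 'torque': array([-0.055186  ,  0.02130563, -0.02073726]), 'grasp_force': 0.0, 'opening': 0.9996457711043298}
scene 396.15797996322266 [[-0.473, 0.653, -0.591, 1.145], [0.881, 0.344, -0.325, 0.382], [-0.008, -0.674, -0.738, 0.845], [0.0, 0.0, 0.0, 1.0]] 0.9960841836734694
side 530.7637147803747 [[0.774, -0.471, 0.424, -0.177], [-0.634, -0.585, 0.507, -0.807], [0.01, -0.661, -0.751, 1.349], [0.0, 0.0, 0.0, 1.0]] 0.9929506802721089
wrist 325.19226210127806 [[0.364, -0.895, -0.257, 0.257], [-0.931, -0.35, -0.098, -0.464], [-0.002, 0.275, -0.961, 0.373], [0.0, 0.0, 0.0, 1.0]] 0.9907993197278911
```

View pics/scene0.png

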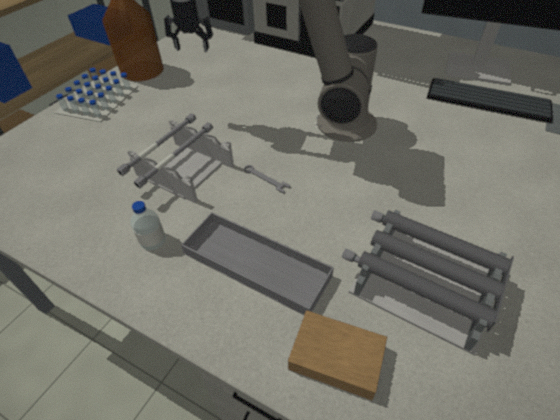

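View pics/side0.png

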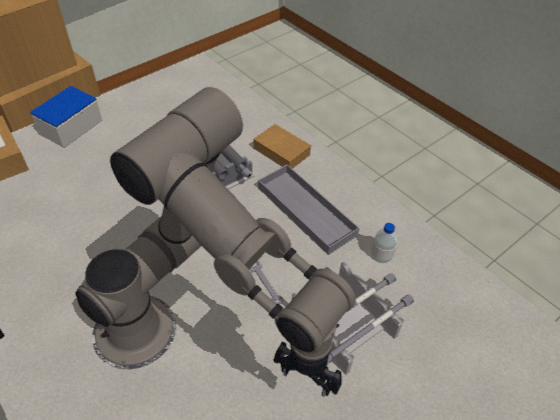

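The scene shows the two spent columns on the rest (nuts near 190,120 / 123,168 and 208,128 / 140,182). Two nuts stick out of the rack at (377,216) and (348,255), and the middle pipe is empty. The tray is at about (258,260), the bottle at (147,225) and the spanner at (268,178). Next I'll make a top-down height map from the depth.

Run:
```python
from h import *
P=np.load('/tmp/scene.npy').reshape(-1,3)
# topdown: x 0.1..1.0 ; y -0.75..0.65 ; 500 px/m -> 2mm
def tp(a,b): return ((b[0]-a[0]))
m=(P[:,2]<0.2)&(P[:,2]>-0.02)
Q=P[m]; Q=Q[np.argsort(Q[:,2])]
H=np.zeros((450,700,3),np.uint8); i=((Q[:,0]-0.1)*500).astype(int); j=((0.65-Q[:,1])*500).astype(int)
ok=(i>=0)&(i<450)&(j>=0)&(j<700); Q=Q[ok];i=i[ok];j=j[ok]
c=cv2.applyColorMap((np.clip(Q[:,2]/0.15,0,1)*255).astype(np.uint8).reshape(-1,1),cv2.COLORMAP_TURBO)[:,0]
H[449-i,j]=c
for k in range(0,450,50): cv2.line(H,(0,449-k),(6,449-k),(255,255,255),1)
cv2.imwrite('pics/top.png',H)
img=cv2.imread('pics/scene0.png'); 
print(P.reshape(420,560,3)[[120,168,128,182,216,255,260,260],[190,123,208,140,377,348,258,200]].round(3))
```

```text
[[ 0.34  -0.418  0.089]
 [ 0.623 -0.436  0.096]
 [ 0.349 -0.339  0.09 ]
 [ 0.643 -0.355  0.093]
 [ 0.448  0.262  0.083]
 [ 0.597  0.243  0.083]
 [ 0.662  0.03   0.003]
 [ 0.736 -0.098  0.011]]
```

View pics/top.png

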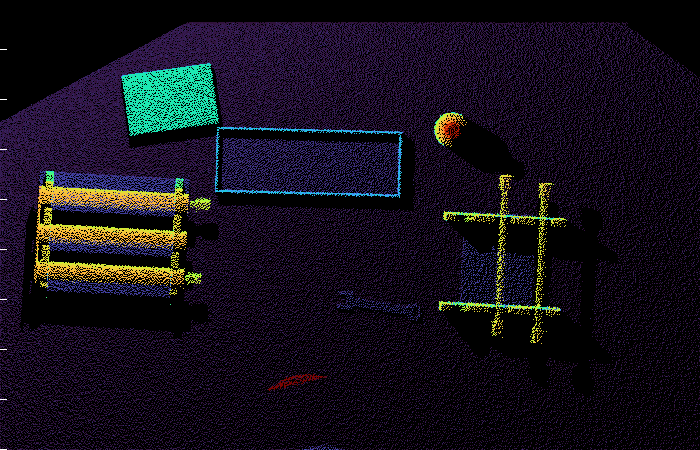

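The height map is clear. The rack mouths face -y at y≈0.27, the tray lies along y, and columns lie in rest notches at y≈-0.354 and y≈-0.434, so the notch at about -0.274 is free. Next I'll fit the axes.

```bash
cat >> h.py <<'E'
from scipy.optimize import least_squares
def cyl(Q,r,z0,along,z1=None):
    "axis: other=a+b*t, fixed z0; along=0 or 1"
    o=1-along; t0=Q[:,along].mean()
    def f(p):
        return (np.hypot((Q[:,o]-p[0]-p[1]*(Q[:,along]-t0))/np.hypot(1,p[1]),Q[:,2]-z0-p[2])-r)
    s=least_squares(f,[Q[:,o].mean(),0,0],loss='soft_l1',f_scale=0.002)
    return t0,s.x,np.median(abs(s.fun))
def go(p,yaw,tilt=0.):
    "row from the present pose to grasp point p (155 ahead), tool down, tool x at yaw (tilt about tool y)"
    s=status.get_state(); q=s['orientation']; A=R.from_quat([q[1],q[2],q[3],q[0]])
    c,n=np.cos(yaw),np.sin(yaw)
    B=R.from_matrix(np.array([[c,n,0],[n,-c,0],[0,0,-1.]]))*R.from_rotvec([0,tilt,0])
    t=np.array(p)-B.apply([0,0,.155])
    d=A.inv().apply(t-s['eef_pos'])/0.4; w=(A.inv()*B).as_rotvec()/np.radians(45)
    print('row',d.round(3),w.round(3),'t=%.1f open %.3f grip %.1f F'%(s['time'],s['opening'],s['grasp_force']),s['wrist_force'].round(1),'grasp at',(s['eef_pos']+A.apply([0,0,.155])).round(4), 'yaw',round(float(np.arctan2(*A.as_matrix()[1::-1,0])),4),'j6',s['joints'][5].round(2))
E
python3 - <<'E'
from h import *
P=np.load('/tmp/scene.npy').reshape(-1,3)
def box(x0,x1,y0,y1,z0,z1): return P[(P[:,0]>x0)&(P[:,0]<x1)&(P[:,1]>y0)&(P[:,1]<y1)&(P[:,2]>z0)&(P[:,2]<z1)]
for n,y in [('o1',-.354),('o2',-.434)]:
    print(n,cyl(box(.42,.54,y-.025,y+.025,.077,.1),.008,.083,0))
    e=box(.25,.7,y-.03,y+.03,.08,.105); print('ends',np.percentile(e[:,0],[.5,99.5]))
for n,x in [('p1',.597),('p2',.525),('p3',.448)]:
    print(n,cyl(box(x-.035,x+.035,.31,.52,.085,.11),.0205,.08,1))
    e=box(x-.03,x+.03,.2,.6,.095,.11); print('mouth y',np.percentile(e[:,1],[1]))
    e=box(x-.03,x+.03,.2,.265,.06,.1); print(len(e)); 
    if len(e)>30: print('nut',e.min(0),np.median(e,0),cyl(e,.013,.076,1))
for n,x in [('pl1',.388),('pl2',.568)]:
    e=box(x-.02,x+.02,-.5,-.2,.085,.096); e=e[(abs(e[:,1]+.354)>.03)&(abs(e[:,1]+.434)>.03)]
    print(n,np.polyfit(e[:,1],e[:,0],1),np.percentile(e[:,1],[0.5,99.5]),np.percentile(e[:,0],[5,95]))
e=box(.58,.78,-.18,.24,.03,.045); r=cv2.minAreaRect(e[:,:2].astype(np.float32)); print('tray',r)
b=box(.65,.8,-.35,-.2,.05,.2); print('bottle',b.min(0),b.max(0))
E
```

```text
o1 (np.float64(0.482245906763826), array([-0.35516218, -0.04674642,  0.000935  ]), np.float64(0.0009626587160441579))
ends [0.33070373 0.64914298]
o2 (np.float64(0.48182816075168056), array([-0.43518618, -0.04723562,  0.00142008]), np.float64(0.0010812850965560405))
ends [0.3147639  0.63298478]
p1 (np.float64(0.4196362124520865), array([0.59795895, 0.05537063, 0.00084164]), np.float64(0.0008906412811228448))
mouth y [0.27744502]
152
nut [0.57765544 0.22915023 0.0616202 ] [0.59528553 0.24649642 0.08134007] (np.float64(0.24638685543642838), array([ 0.58735054, -0.0919547 , -0.00427957]), np.float64(0.0013706287845541027))
p2 (np.float64(0.4195619682096011), array([0.52297042, 0.0553021 , 0.00073189]), np.float64(0.000896895198283048))
mouth y [0.28108148]
0
p3 (np.float64(0.41956099158573995), array([0.44780539, 0.05474553, 0.0006334 ]), np.float64(0.0009870412047597553))
mouth y [0.28577215]
70
nut [0.43278247 0.24766078 0.06033514] [0.44698722 0.25628868 0.08127019] (np.float64(0.25646077414200347), array([ 0.43844737,  0.06409594, -0.00372215]), np.float64(0.0012328139929180396))
pl1 [0.04827348 0.40058961] [-0.46916473 -0.22914946] [0.37582312 0.39361987]
pl2 [0.05015602 0.58113313] [-0.47917983 -0.23874338] [0.55385534 0.57374842]
tray ((0.6757156848907471, 0.03228972852230072), (0.37115278840065, 0.13208156824111938), 88.44055938720703)
bottle [ 0.70640935 -0.28277523  0.05001048] [ 0.77399501 -0.21949894  0.14455496]
```

```bash
python3 -c "
from h import *
go([.490,-.3556,.19],-.047)"
```

```text
row [ 0.817 -0.038  0.148] [-0.002  0.     0.534] t=0.1 open 0.999 grip 0.0 F [ 0.1  0.5 -0.6] grasp at [ 0.1912 -0.4887  0.2492] yaw 0.3728 j6 -0.15
```

```bash
R="0.4,0.817,-0.038,0.148,0,0,0.534"; python3 -m inch '[0.4,0.817,-0.038,0.148,0,0,0.534, 0.4,0.817,-0.038,0.148,0,0,0.534, 0.4,0.817,-0.038,0.148,0,0,0.534, 0.4,0.817,-0.038,0.148,0,0,0.534, 0.4,0.817,-0.038,0.148,0,0,0.534, 0.4,0.817,-0.038,0.148,0,0,0.534, 0.4,0.817,-0.038,0.148,0,0,0.534, 0.4,0.817,-0.038,0.148,0,0,0.534]'
python3 - <<'E'
from h import *
go([.490,-.3556,.19],-.047)
d=shot('wrist','w1.png'); P=cloud(d).reshape(-1,3)
def box(x0,x1,y0,y1,z0,z1): return P[(P[:,0]>x0)&(P[:,0]<x1)&(P[:,1]>y0)&(P[:,1]<y1)&(P[:,2]>z0)&(P[:,2]<z1)]
for y in (-.356,-.436): print(cyl(box(.42,.54,y-.02,y+.02,.077,.1),.008,.083,0))
E
```

```text
time: 0.82
eef_pos: [0.4814, -0.3591, 0.3469]
orientation: [-0.0, 1.0, -0.023, -0.0]
wrist_force: [-0.2, -0.7, -0.1]
opening: 0.7
grasp_force: 0.0
row [ 0.021 -0.01   0.005] [-0.     0.001  0.001] t=0.8 open 0.700 grip 0.0 F [-0.2 -0.7 -0.1] grasp at [ 0.4814 -0.3591  0.1919] yaw -0.0465 j6 0.85
(np.float64(0.4848245198116132), array([-3.57562392e-01, -5.29929344e-02, -1.29250234e-04]), np.float64(0.0003481678018030917))
(np.float64(0.4908400486705052), array([-4.37781562e-01, -5.03963467e-02, -1.31260348e-04]), np.float64(0.00037827429743368494))
```

View pics/w1.png

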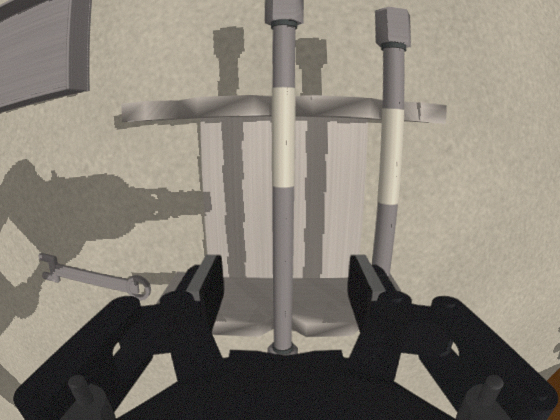

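The wrist view shows the column at columns 270–300, midway between the open fingers, with its neighbour clear at x≈390. I'll go down and grip.

```bash
python3 -c "
from h import *
go([.490,-.357,.090],-.05)"
```

```text
row [0.008 0.004 0.25 ] [-0.004 -0.002  0.01 ] t=0.9 open 0.703 grip 0.0 F [ 2.1  4.7 -0.6] grasp at [ 0.4869 -0.3549  0.1902] yaw -0.0425 j6 0.85
```

```bash
python3 -m inch '[0.4,0.008,0.004,0.1,0,0,0.01, 0.4,0.008,0.004,0.18,0,0,0.01, 0.4,0.008,0.004,0.22,0,0,0.01, 0.4,0.008,0.004,0.25,0,0,0.01, 0.4,0.008,0.004,0.25,0,0,0.01, 0.4,0.008,0.004,0.25,0,0,0.01, -1,0.008,0.004,0.25,0,0,0.01, -1,0.008,0.004,0.25,0,0,0.01]'
python3 -m inch '[-1,0,0,0,0,0,0, -1,0,0,0,0,0,0, -1,0,0,0,0,0,0, -1,0,0,0,0,0,0, -1,0,0,0,0,0,0, -1,0,0,0,0,0,0, -1,0,0,0,0,0,0, -1,0,0,0,0,0,0]'
python3 -m inch '[-1,0,0,-0.03,0,0,0, -1,0,0,-0.06,0,0,0, -1,0,0,-0.1,0,0,0, -1,0,0,-0.15,0,0,0, -1,0,0,-0.2,0,0,0, -1,0,0,-0.25,0,0,0, -1,0,0,-0.25,0,0,0, -1,0,0,-0.25,0,0,0]'
python3 - <<'E'
from h import *
d=shot('scene','s1.png'); P=cloud(d).reshape(-1,3)
def box(x0,x1,y0,y1,z0,z1): return P[(P[:,0]>x0)&(P[:,0]<x1)&(P[:,1]>y0)&(P[:,1]<y1)&(P[:,2]>z0)&(P[:,2]<z1)]
e=box(.56,.8,-.2,.26,.03,.045); r=cv2.minAreaRect(e[:,:2].astype(np.float32)); print('tray',r)
go([.70,.03,.2],1.5708)
E
```

```text
time: 1.53
eef_pos: [0.4831, -0.3624, 0.2489]
orientation: [0.001, 1.0, -0.027, 0.001]
wrist_force: [0.1, -0.4, 0.4]
opening: 0.425
grasp_force: 0.0
time: 2.2
eef_pos: [0.4835, -0.3586, 0.2491]
orientation: [-0.004, 1.0, -0.027, 0.0]
wrist_force: [1.5, 18.4, 12.4]
opening: 0.163
grasp_force: 58.5
time: 2.87
eef_pos: [0.4828, -0.3621, 0.3482]
orientation: [0.001, 1.0, -0.027, 0.001]
wrist_force: [0.2, 0.5, -4.1]
opening: 0.16
grasp_force: 59.1
tray ((0.6753597855567932, 0.03214368224143982), (0.3712473213672638, 0.13292047381401062), 88.52671813964844)
row [ 0.489 -1.008 -0.02 ] [-1.000e-03  0.000e+00 -2.069e+00] t=2.9 open 0.164 grip 59.1 F [-0.4  0.8 -5.1] grasp at [ 0.4825 -0.3618  0.1918] yaw -0.0545 j6 0.85
```

```bash
python3 -c "
from h import *
go([.60,-.16,.21],.731)"
```

```text
row [ 0.266 -0.52  -0.045] [-0.001  0.001 -1.   ] t=2.9 open 0.164 grip 59.1 F [-0.4  0.8 -5.1] grasp at [ 0.4825 -0.3618  0.1918] yaw -0.0545 j6 0.85
```

```bash
python3 -m inch '[-1,0.02,-0.05,-0.045,0,0,-0.1, -1,0.066,-0.13,-0.045,0,0,-0.25, -1,0.11,-0.22,-0.045,0,0,-0.4, -1,0.155,-0.31,-0.045,0,0,-0.55, -1,0.2,-0.39,-0.045,0,0,-0.7, -1,0.244,-0.47,-0.045,0,0,-0.85, -1,0.266,-0.52,-0.045,0,0,-0.97, -1,0.266,-0.52,-0.045,0,0,-1]' | head -1
python3 - <<'E'
from h import *
shot('side')
go([.70,.0245,.15],1.544)
E
```

```text
time: 3.58
row [ 0.49  -0.17   0.145] [-0.005 -0.    -1.027] t=3.6 open 0.156 grip 59.2 F [-0.5 -1.  -4.2] grasp at [ 0.6005 -0.1574  0.2081] yaw 0.7377 j6 0.45
```

```bash
python3 -m inch '[-1,0.06,-0.02,0.02,0,0,-0.15, -1,0.13,-0.05,0.04,0,0,-0.3, -1,0.2,-0.075,0.06,0,0,-0.45, -1,0.28,-0.1,0.08,0,0,-0.6, -1,0.36,-0.13,0.1,0,0,-0.75, -1,0.43,-0.15,0.12,0,0,-0.9, -1,0.48,-0.165,0.14,0,0,-1, -1,0.49,-0.17,0.145,0,0,-1]' | head -1
python3 -m inch '[-1,0,0,0,0,0,0, -1,0,0,0,0,0,0, -1,0,0,0,0,0,0, -1,0,0,0,0,0,0, -1,0,0,0,0,0,0, -1,0,0,0,0,0,0, -1,0,0,0,0,0,0, -1,0,0,0,0,0,0]' | head -1
python3 - <<'E'
from h import *
go([.70,.0245,.06],1.544)
d=shot('scene','s2.png'); P=cloud(d).reshape(-1,3)
d=shot('side','si2.png')
def box(x0,x1,y0,y1,z0,z1): return P[(P[:,0]>x0)&(P[:,0]<x1)&(P[:,1]>y0)&(P[:,1]<y1)&(P[:,2]>z0)&(P[:,2]<z1)]
e=box(.56,.8,-.2,.26,.03,.045); r=cv2.minAreaRect(e[:,:2].astype(np.float32)); print('tray',r)
e=box(.66,.74,-.16,.21,.12,.165); print('col',e.min(0),e.max(0)); 
for a,b in ((-.15,-.05),(.08,.21)): 
  q=e[(e[:,1]>a)&(e[:,1]<b)]; print(np.median(q,0), len(q))
E
```

```text
time: 4.3
time: 4.97
row [ 0.009 -0.003  0.232] [ 0.     0.    -0.036] t=5.0 open 0.163 grip 59.3 F [ 0.3  0.5 -4.5] grasp at [0.701  0.0209 0.1528] yaw 1.5158 j6 -0.02
tray ((0.6755924820899963, 0.03180292248725891), (0.3722591996192932, 0.1332816481590271), 88.48750305175781)
col [ 0.67975259 -0.13370661  0.12847552] [0.72241155 0.18946499 0.1647056 ]
[ 0.69885548 -0.10130412  0.14995797] 263
[0.71066186 0.1473121  0.14902623] 425
```

View pics/s2.png

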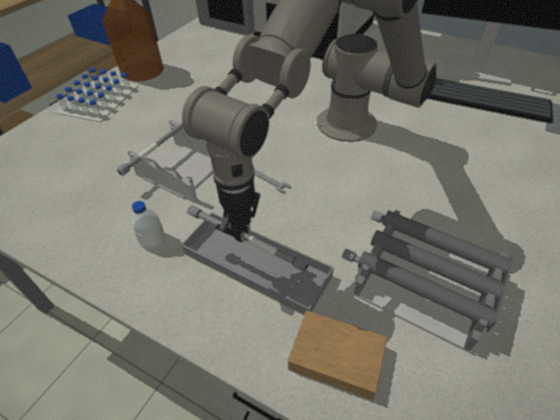

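The column hangs level over the tray's far half (nuts at about 195,212 and 300,265), so I'll lower and release it.

```bash
python3 -m inch '[-1,0.01,0,0.06,0,0,-0.036, -1,0.01,0,0.13,0,0,-0.036, -1,0.01,0,0.19,0,0,-0.036, -1,0.01,0,0.24,0,0,-0.036, -1,0.01,0,0.27,0,0,-0.036, -1,0.01,0,0.29,0,0,-0.036, -1,0.01,0,0.305,0,0,-0.036, -1,0.01,0,0.305,0,0,-0.036]'
python3 -m inch '[-1,0,0,0,0,0,0, -1,0,0,0,0,0,0, -1,0,0,0,0,0,0, -0.3,0,0,0,0,0,0, -0.3,0,0,0,0,0,0, -0.3,0,0,0,0,0,0, -0.3,0,0,0,0,0,0, -0.3,0,0,0,0,0,0]'
python3 -c "
from h import *
go([.70,.0245,.06],1.544)"
```

```text
time: 5.73
eef_pos: [0.7012, 0.0253, 0.1849]
orientation: [-0.0, 0.716, 0.698, -0.0]
wrist_force: [-0.3, -0.3, -4.0]
opening: 0.16
grasp_force: 59.4
time: 6.4
eef_pos: [0.7013, 0.0252, 0.186]
orientation: [0.0, 0.716, 0.698, 0.0]
wrist_force: [0.6, 0.0, -0.7]
opening: 0.352
grasp_force: 0.0
row [-0.002 -0.003 -0.072] [0.001 0.    0.001] t=6.4 open 0.352 grip 0.0 F [ 0.6  0.  -0.7] grasp at [0.7015 0.0252 0.031 ] yaw 1.5446 j6 -0.05
```

```bash
python3 -m inch '[-0.3,0,0,-0.06,0,0,0, -0.3,0,0,-0.15,0,0,0, -0.3,0,0,-0.25,0,0,0, -0.2,0,0,-0.34,0,0,0, 0,0,0,-0.42,0,0,0, 0.2,0,0,-0.45,0,0,0, 0.4,0,0,-0.45,0,0,0, 0.4,0,0,-0.45,0,0,0]' | head -2
python3 -c "
from h import *
go([.60,-.18,.21],.76)"
```

```text
time: 7.07
eef_pos: [0.7011, 0.0253, 0.366]
row [-0.52  -0.239  0.002] [ 0.002 -0.     0.999] t=7.1 open 0.700 grip 0.0 F [ 0.2  0.5 -1.1] grasp at [0.7013 0.0252 0.211 ] yaw 1.5446 j6 -0.05
```

```bash
python3 -m inch '[0.4,-0.07,-0.03,0,0,0,0.15, 0.4,-0.15,-0.07,0,0,0,0.3, 0.4,-0.23,-0.1,0,0,0,0.45, 0.4,-0.3,-0.14,0,0,0,0.6, 0.4,-0.38,-0.17,0,0,0,0.75, 0.4,-0.45,-0.2,0,0,0,0.9, 0.4,-0.51,-0.235,0,0,0,1, 0.4,-0.52,-0.239,0,0,0,1]' | head -2
python3 -c "
from h import *
shot('side')
go([.474,-.435,.17],-.05)"
```

```text
time: 7.73
eef_pos: [0.5979, -0.1839, 0.3631]
row [-0.659  0.245  0.096] [-0.003  0.005  1.026] t=7.8 open 0.699 grip 0.0 F [-0.1 -0.6  0.2] grasp at [ 0.598  -0.1827  0.2083] yaw 0.7554 j6 0.4
```

```bash
python3 -m inch '[0.4,-0.09,0.03,0.01,0,0,0.15, 0.4,-0.18,0.065,0.02,0,0,0.3, 0.4,-0.27,0.1,0.04,0,0,0.45, 0.4,-0.36,0.135,0.05,0,0,0.6, 0.4,-0.45,0.17,0.07,0,0,0.75, 0.4,-0.54,0.2,0.08,0,0,0.9, 0.4,-0.63,0.235,0.09,0,0,1, 0.4,-0.659,0.245,0.096,0,0,1]' | head -2
python3 -m inch '[0.4,0,0,0,0,0,0.03, 0.4,0,0,0,0,0,0.03, 0.4,0,0,0,0,0,0.03, 0.4,0,0,0,0,0,0.03, 0.4,0,0,0,0,0,0.03, 0.4,0,0,0,0,0,0.03, 0.4,0,0,0,0,0,0.03, 0.4,0,0,0,0,0,0.03]' | head -2
python3 - <<'E'
from h import *
d=shot('wrist'); P=cloud(d).reshape(-1,3)
def box(x0,x1,y0,y1,z0,z1): return P[(P[:,0]>x0)&(P[:,0]<x1)&(P[:,1]>y0)&(P[:,1]<y1)&(P[:,2]>z0)&(P[:,2]<z1)]
t,p,_=cyl(box(.48,.55,-.46,-.41,.077,.1),.008,.083,0); print(t,p)
go([.474,p[0]+p[1]*(.474-t),.092],-.05)
E
```

```text
time: 8.45
eef_pos: [0.4745, -0.4361, 0.3248]
time: 9.12
eef_pos: [0.4767, -0.4323, 0.3274]
0.5161685977931323 [-4.39340190e-01 -5.00382814e-02  5.64684540e-05]
row [-0.006  0.012  0.201] [ 0.    -0.     0.001] t=9.2 open 0.700 grip 0.0 F [-0.4 -0.2  0.4] grasp at [ 0.4766 -0.4325  0.1723] yaw -0.0492 j6 0.76
```

```bash
python3 -m inch '[0.4,-0.006,0.01,0.08,0,0,0, 0.4,-0.006,0.01,0.14,0,0,0, 0.4,-0.006,0.01,0.18,0,0,0, 0.4,-0.006,0.01,0.2,0,0,0, 0.4,-0.006,0.01,0.2,0,0,0, 0.4,-0.006,0.01,0.2,0,0,0, -1,-0.006,0.01,0.2,0,0,0, -1,-0.006,0.01,0.2,0,0,0]' | head -2
python3 -m inch '[-1,0,0,0,0,0,0, -1,0,0,0,0,0,0, -1,0,0,0,0,0,0, -1,0,0,0,0,0,0, -1,0,0,0,0,0,0, -1,0,0,0,0,0,0, -1,0,0,0,0,0,0, -1,0,0,0,0,0,0]'
python3 -m inch '[-1,0,0,-0.03,0,0,0, -1,0,0,-0.06,0,0,0, -1,0,0,-0.1,0,0,0, -1,0,0,-0.15,0,0,0, -1,0,0,-0.2,0,0,0, -1,0,0,-0.25,0,0,0, -1,0,0,-0.29,0,0,0, -1,0,0,-0.29,0,0,0]'
python3 -c "
from h import *
shot('side')
go([.585,-.20,.21],.735)"
```

```text
time: 9.83
eef_pos: [0.4742, -0.4369, 0.2488]
time: 10.5
eef_pos: [0.474, -0.4366, 0.2484]
orientation: [0.001, 1.0, -0.025, 0.001]
wrist_force: [-1.2, 1.8, 6.1]
opening: 0.153
grasp_force: 58.6
time: 11.17
eef_pos: [0.4742, -0.4369, 0.3679]
orientation: [0.003, 1.0, -0.025, 0.002]
wrist_force: [-0.3, -0.6, -3.3]
opening: 0.157
grasp_force: 59.1
row [ 0.248 -0.605  0.   ] [ 0.005 -0.002 -0.999] t=11.2 open 0.160 grip 59.1 F [ 0.   0.8 -5.5] grasp at [ 0.4744 -0.4372  0.2105] yaw -0.0497 j6 0.76
```

```bash
python3 -m inch '[-1,0.02,-0.05,-0.01,0,0,-0.1, -1,0.06,-0.13,-0.01,0,0,-0.25, -1,0.1,-0.22,-0.01,0,0,-0.4, -1,0.14,-0.31,-0.01,0,0,-0.55, -1,0.18,-0.4,-0.01,0,0,-0.7, -1,0.22,-0.5,-0.01,0,0,-0.85, -1,0.248,-0.58,-0.01,0,0,-0.97, -1,0.248,-0.605,-0.01,0,0,-1]' | head -2
python3 -c "
from h import *
d=shot('scene'); P=cloud(d).reshape(-1,3)
e=P[(P[:,0]>.56)&(P[:,0]<.8)&(P[:,1]>-.2)&(P[:,1]<.26)&(P[:,2]>.03)&(P[:,2]<.045)]; print(cv2.minAreaRect(e[:,:2].astype(np.float32)))
go([.6506,.0325,.15],1.544)"
```

```text
time: 11.88
eef_pos: [0.5865, -0.1946, 0.3654]
((0.6759042739868164, 0.03194969892501831), (0.3717150092124939, 0.13358937203884125), 88.59749603271484)
row [ 0.504 -0.308  0.153] [-0.005 -0.002 -1.019] t=11.9 open 0.162 grip 59.2 F [-0.6  0.9 -3.7] grasp at [ 0.5853 -0.1944  0.2105] yaw 0.7437 j6 0.38
```

```bash
python3 -m inch '[-1,0.06,-0.035,0.02,0,0,-0.15, -1,0.14,-0.08,0.04,0,0,-0.3, -1,0.22,-0.13,0.06,0,0,-0.45, -1,0.3,-0.18,0.08,0,0,-0.6, -1,0.38,-0.23,0.1,0,0,-0.75, -1,0.45,-0.275,0.12,0,0,-0.9, -1,0.495,-0.3,0.14,0,0,-1, -1,0.504,-0.308,0.153,0,0,-1]' | head -1
python3 -m inch '[-1,0,0,0,0,0,-0.02, -1,0,0,0,0,0,-0.02, -1,0,0,0,0,0,-0.02, -1,0,0,0,0,0,-0.02, -1,0,0,0,0,0,-0.02, -1,0,0,0,0,0,-0.02, -1,0,0,0,0,0,-0.02, -1,0,0,0,0,0,-0.02]' | head -1
python3 - <<'E'
from h import *
d=shot('scene','s3.png'); P=cloud(d).reshape(-1,3)
def box(x0,x1,y0,y1,z0,z1): return P[(P[:,0]>x0)&(P[:,0]<x1)&(P[:,1]>y0)&(P[:,1]<y1)&(P[:,2]>z0)&(P[:,2]<z1)]
e=box(.56,.8,-.2,.26,.03,.045); print(cv2.minAreaRect(e[:,:2].astype(np.float32)))
e=box(.61,.69,-.16,.21,.12,.165); print('held',e.min(0),e.max(0))
q=box(.69,.73,-.14,.2,.014,.03); 
for a,b in ((-.14,-.08),(.1,.2)): r=q[(q[:,1]>a)&(q[:,1]<b)]; print('c1',np.median(r,0),r.max(0),len(r))
go([.6506,.0325,.030],1.544)
E
```

```text
time: 12.6
time: 13.27
((0.675187349319458, 0.03235906362533569), (0.3707529902458191, 0.1329178363084793), 88.50992584228516)
held [ 0.62991789 -0.1337974   0.13040119] [0.67184217 0.18845696 0.16479333]
c1 [ 0.70423533 -0.10459602  0.02442991] [ 0.71195123 -0.08007043  0.0299788 ] 129
c1 [0.70819109 0.1521081  0.02381999] [0.71897571 0.19344313 0.02996972] 285
row [ 0.015 -0.003  0.303] [ 0.    0.   -0.01] t=13.3 open 0.160 grip 59.1 F [ 0.4 -0.3 -4.5] grasp at [0.6518 0.0266 0.1511] yaw 1.5364 j6 -0.04
```

```bash
python3 -m inch '[-1,0.012,0,0.06,0,0,-0.01, -1,0.012,0,0.13,0,0,-0.01, -1,0.012,0,0.19,0,0,-0.01, -1,0.012,0,0.24,0,0,-0.01, -1,0.012,0,0.27,0,0,-0.01, -1,0.012,0,0.29,0,0,-0.01, -1,0.012,0,0.302,0,0,-0.01, -1,0.012,0,0.302,0,0,-0.01]' | tail -3
python3 -m inch '[-1,0,0,0,0,0,0, -1,0,0,0,0,0,0, -1,0,0,0,0,0,0, -0.3,0,0,0,0,0,0, -0.3,0,0,0,0,0,0, -0.3,0,0,0,0,0,0, -0.3,0,0,0,0,0,0, -0.3,0,0,0,0,0,0]' |tail -3
python3 -m inch '[-0.3,0,0,-0.06,0,0,0, -0.3,0,0,-0.15,0,0,0, -0.3,0,0,-0.25,0,0,0, -0.2,0,0,-0.34,0,0,0, 0,0,0,-0.42,0,0,0, 0.2,0,0,-0.45,0,0,0, 0.2,0,0,-0.45,0,0,0, 0.2,0,0,-0.45,0,0,0]' | head -2
python3 - <<'E'
from h import *
go([.5885,.18,.15],1.5155)
d=shot('scene','s4.png'); P=cloud(d).reshape(-1,3); cv2.imwrite('pics/s4c.png',cv2.resize(d['img'][180:320,150:360],None,fx=3,fy=3))
E
```

```text
wrist_force: [-0.5, 0.4, -4.5]
opening: 0.16
grasp_force: 59.3
wrist_force: [0.0, -0.2, -0.0]
opening: 0.35
grasp_force: 0.0
time: 15.32
eef_pos: [0.6518, 0.0316, 0.3655]
row [ 0.367 -0.168  0.151] [0.001 0.    0.037] t=15.3 open 0.598 grip 0.0 F [ 0.1 -1.  -0.7] grasp at [0.6519 0.0316 0.2105] yaw 1.5446 j6 -0.04
```

View pics/s4c.png

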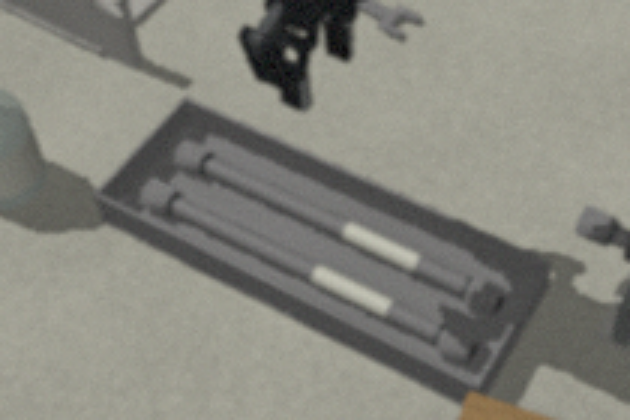

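Both spent columns lie flat inside the tray. Now the fresh column in the far pipe (x≈0.59): I'll hover in front of its mouth and look.

```bash
python3 -m inch '[0.2,0.05,-0.02,0.01,0,0,0.037, 0.2,0.12,-0.05,0.03,0,0,0.037, 0.2,0.19,-0.08,0.06,0,0,0.037, 0.2,0.26,-0.11,0.08,0,0,0.037, 0.2,0.32,-0.14,0.1,0,0,0.037, 0.2,0.36,-0.16,0.1,0,0,0.037, 0.2,0.367,-0.168,0.1,0,0,0.037, 0.2,0.367,-0.168,0.1,0,0,0.037]' |head -1
python3 -m inch '[0.2,0,0,0,0,0,0, 0.2,0,0,0,0,0,0, 0.2,0,0,0,0,0,0, 0.2,0,0,0,0,0,0, 0.2,0,0,0,0,0,0, 0.2,0,0,0,0,0,0, 0.2,0,0,0,0,0,0, 0.2,0,0,0,0,0,0]' | head -2
python3 - <<'E'
from h import *
d=shot('wrist','w2.png'); P=cloud(d).reshape(-1,3)
def box(x0,x1,y0,y1,z0,z1): return P[(P[:,0]>x0)&(P[:,0]<x1)&(P[:,1]>y0)&(P[:,1]<y1)&(P[:,2]>z0)&(P[:,2]<z1)]
for x in (.595,.52,.443):
  print('pipe',cyl(box(x-.03,x+.03,.3,.37,.085,.11),.0205,.08,1), 'mouth y',np.percentile(box(x-.015,x+.015,.2,.5,.096,.11)[:,1],2))
for x in (.589,.439):
  e=box(x-.03,x+.03,.21,.268,.062,.1); print('nut',np.percentile(e,[1,50,99],0).round(4).tolist())
go([.5882,.248,.08],1.5155)
E
```

```text
time: 16.03
time: 16.7
eef_pos: [0.5886, 0.18, 0.3252]
pipe (np.float64(0.31303083298666123), array([ 0.59332144,  0.05291741, -0.0007282 ]), np.float64(0.00040439189777671455)) mouth y 0.27276861551826287
pipe (np.float64(0.31753744446057547), array([ 0.51829216,  0.06526568, -0.00069162]), np.float64(0.00042717825420598987)) mouth y 0.2767927581929345
pipe (np.float64(0.3262329058130104), array([ 0.44364786,  0.06103777, -0.00061039]), np.float64(0.0005454249899613656)) mouth y 0.28111853826337685
nut [[0.5757, 0.2282, 0.0711], [0.5898, 0.2452, 0.0807], [0.6028, 0.2673, 0.0844]]
nut [[0.4331, 0.2456, 0.0685], [0.4473, 0.2568, 0.0817], [0.4543, 0.2678, 0.0845]]
row [ 0.17  -0.01   0.225] [ 0.  0. -0.] t=16.8 open 0.599 grip 0.0 F [ 0.4 -1.  -0.1] grasp at [0.5886 0.18   0.1701] yaw 1.5155 j6 0.23
```

View pics/w2.png

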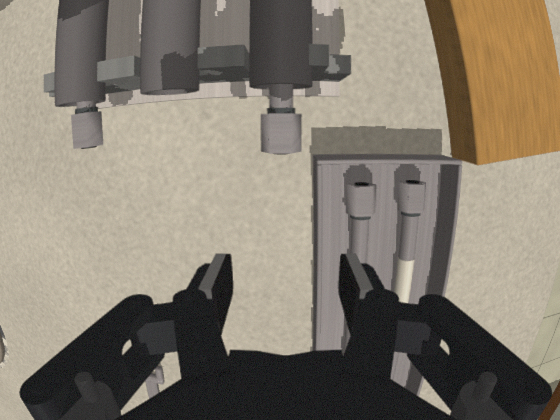

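The nut sits at x 262–302 px, centred between the fingers, and sticks out about 45 mm. The middle pipe is empty. I'll grip the nut and draw it about 105 mm.

```bash
python3 -m inch '[0.2,0.05,-0.008,0.05,0,0,0, 0.2,0.1,-0.008,0.1,0,0,0, 0.2,0.14,-0.008,0.15,0,0,0, 0.2,0.157,-0.008,0.19,0,0,0, 0.2,0.157,-0.008,0.22,0,0,0, 0.2,0.157,-0.008,0.23,0,0,0, 0.2,0.157,-0.008,0.23,0,0,0, 0.2,0.157,-0.008,0.23,0,0,0]' |head -2
python3 -m inch '[-1,0,0,0,0,0,0, -1,0,0,0,0,0,0, -1,0,0,0,0,0,0, -1,0,0,0,0,0,0, -1,0,0,0,0,0,0, -1,0,0,0,0,0,0, -1,0,0,0,0,0,0, -1,0,0,0,0,0,0]'
python3 -m inch '[-1,-0.02,0,0,0,0,0, -1,-0.06,0,0,0,0,0, -1,-0.1,0,0,0,0,0, -1,-0.15,0,0,0,0,0, -1,-0.2,0,0,0,0,0, -1,-0.24,0,0,0,0,0, -1,-0.262,0,0,0,0,0, -1,-0.262,0,0,0,0,0]'
python3 -m inch '[-1,0,0,0,0,0,0, -1,0,0,0,0,0,0, -1,0,0,0,0,0,0, -1,0,0,0,0,0,0, 0.1,0,0,0,0,0,0, 0.1,0,0,0,0,0,0, 0.1,0,0,0,0,0,0, 0.1,0,0,0,0,0,0]'
python3 - <<'E'
from h import *
d=shot('wrist','w3.png'); P=cloud(d).reshape(-1,3)
go([.588,.243,.15],1.5155)
E
```

```text
time: 17.42
eef_pos: [0.5892, 0.2424, 0.2338]
time: 18.08
eef_pos: [0.5894, 0.2426, 0.2346]
orientation: [0.001, 0.726, 0.687, 0.001]
wrist_force: [-1.5, -1.7, 6.8]
opening: 0.288
grasp_force: 58.7
time: 18.75
eef_pos: [0.5828, 0.1362, 0.2328]
orientation: [-0.0, 0.727, 0.687, -0.001]
wrist_force: [-0.6, -2.2, -2.1]
opening: 0.287
grasp_force: 59.0
time: 19.42
eef_pos: [0.5831, 0.1387, 0.2333]
orientation: [0.0, 0.726, 0.687, 0.0]
wrist_force: [-0.3, 0.2, 0.3]
opening: 0.555
grasp_force: 0.0
row [ 0.261 -0.002 -0.179] [ 0.001 -0.     0.   ] t=19.5 open 0.552 grip 0.0 F [-0.3 -0.8  0.4] grasp at [0.5831 0.1386 0.0783] yaw 1.5158 j6 0.16
```

View pics/w3.png

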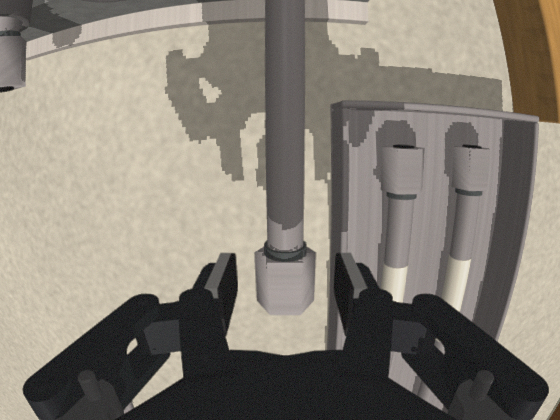

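The column followed the pull (nut between the fingers at 285,285). I'll slide the open fingers back to the mouth and take the second pull.

```bash
python3 -m inch '[0.1,0.05,0,0,0,0,0, 0.1,0.1,0,0,0,0,0, 0.1,0.15,0,0,0,0,0, 0.1,0.2,0,0,0,0,0, 0.1,0.24,0,0,0,0,0, 0.1,0.257,0,0,0,0,0, 0.1,0.257,0,0,0,0,0, 0.1,0.257,0,0,0,0,0]' |head -2
python3 -m inch '[-1,0,0,0,0,0,0, -1,0,0,0,0,0,0, -1,0,0,0,0,0,0, -1,0,0,0,0,0,0, -1,0,0,0,0,0,0, -1,0,0,0,0,0,0, -1,0,0,0,0,0,0, -1,0,0,0,0,0,0]'
python3 -m inch '[-1,-0.02,0,0,0,0,0, -1,-0.06,0,0,0,0,0, -1,-0.1,0,0,0,0,0, -1,-0.15,0,0,0,0,0, -1,-0.2,0,0,0,0,0, -1,-0.24,0,0,0,0,0, -1,-0.265,0,0,0,0,0, -1,-0.265,0,0,0,0,0]'
python3 -c "
from h import *
d=shot('scene','s5.png'); P=cloud(d).reshape(-1,3)
go([.588,.21,.065],1.5155)
e=P[(P[:,0]>.55)&(P[:,0]<.605)&(P[:,1]>-.05)&(P[:,1]<.26)&(P[:,2]>.05)&(P[:,2]<.11)]
print(np.percentile(e[:,1],1))"
```

```text
time: 20.13
eef_pos: [0.5887, 0.2408, 0.2329]
time: 20.8
eef_pos: [0.5889, 0.2404, 0.2333]
orientation: [0.001, 0.726, 0.687, -0.0]
wrist_force: [0.7, -5.6, 1.9]
opening: 0.159
grasp_force: 58.5
time: 21.47
eef_pos: [0.5826, 0.1324, 0.2327]
orientation: [-0.0, 0.727, 0.686, -0.001]
wrist_force: [-0.5, -0.2, -3.5]
opening: 0.159
grasp_force: 58.5
row [0.191 0.002 0.032] [-0.001  0.001 -0.003] t=21.5 open 0.161 grip 58.5 F [ 0.2  0.2 -3.3] grasp at [0.5826 0.1335 0.0778] yaw 1.5132 j6 0.16
0.020139089340213894
```

```bash
python3 -m inch '[-0.6,0,0,0,0,0,0, -0.5,0,0,0,0,0,0, -0.4,0,0,0,0,0,0, -0.2,0,0,0,0,0,0, 0,0,0,0,0,0,0, 0,0,0,0,0,0,0, 0,0,0,0,0,0,0, 0,0,0,0,0,0,0]' |head -2
python3 -m inch '[0,0.05,0,0,0,0,0, 0,0.1,0,0,0,0,0, 0,0.15,0,0,0,0,0, 0,0.19,0,0,0,0,0, 0,0.2,0,0,0,0,0, 0,0.2,0,0,0,0,0, 0,0.2,0,0,0,0,0, 0,0.2,0,0,0,0,0]' |head -2
python3 - <<'E'
from h import *
d=shot('scene','s5.png'); P=cloud(d).reshape(-1,3)
e=P[(P[:,0]>.55)&(P[:,0]<.605)&(P[:,1]>-.05)&(P[:,1]<.17)&(P[:,2]>.02)&(P[:,2]<.1)]
for y in np.arange(.0,.17,.02):
  q=e[abs(e[:,1]-y)<.008]
  if len(q): print(round(y,3),len(q),np.percentile(q[:,2],97).round(4),np.median(q[:,0]).round(4))
print(np.percentile(e[:,1],1))
go([.588,.213,.065],1.5155)
cv2.imwrite('pics/s5c.png',cv2.resize(d['img'][180:320,180:400],None,fx=3,fy=3))
E
```

```text
time: 22.18
eef_pos: [0.5829, 0.1353, 0.2331]
time: 22.85
eef_pos: [0.5873, 0.2141, 0.233]
0.02 18 0.0338 0.5822
0.04 53 0.038 0.5842
0.06 37 0.0364 0.5821
0.08 34 0.042 0.5836
0.1 34 0.0464 0.5844
0.12 37 0.05 0.5856
0.14 37 0.0545 0.5869
0.16 38 0.0584 0.5875
0.023576171919755237
row [-0.002  0.002  0.033] [-0.     0.001 -0.001] t=22.9 open 0.501 grip 0.0 F [ 0.2 -1.4 -0.5] grasp at [0.5873 0.2139 0.0781] yaw 1.5145 j6 0.28
```

View pics/s5c.png

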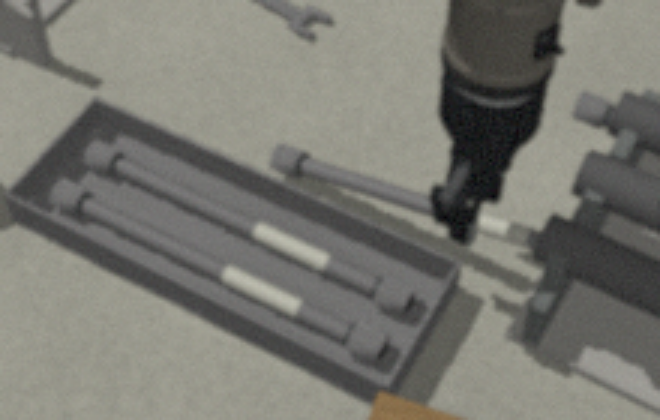

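The column sags about 0.2 rad but still hangs. I'll tilt the gripper to match and regrip about 60 mm in front of the mouth.

```bash
python3 -c "
from h import *
go([.588,.213,.067],1.5145,.205)"
```

```text
row [-0.081  0.002  0.036] [-0.     0.262 -0.   ] t=22.9 open 0.501 grip 0.0 F [ 0.2 -1.4 -0.5] grasp at [0.5873 0.2139 0.0781] yaw 1.5145 j6 0.28
```

```bash
python3 -m inch '[0,-0.02,0.001,0.01,0,0.06,0, 0,-0.04,0.001,0.02,0,0.13,0, 0,-0.06,0.001,0.03,0,0.2,0, 0,-0.081,0.001,0.036,0,0.26,0, 0,-0.081,0.001,0.036,0,0.26,0, 0,-0.081,0.001,0.036,0,0.26,0, -1,-0.081,0.001,0.036,0,0.26,0, -1,-0.081,0.001,0.036,0,0.26,0]' |head -3
python3 -m inch '[-1,0,0,0,0,0,0, -1,0,0,0,0,0,0, -1,0,0,0,0,0,0, -1,0,0,0,0,0,0, -1,0,0,0,0,0,0, -1,0,0,0,0,0,0, -1,0,0,0,0,0,0, -1,0,0,0,0,0,0]'
python3 -m inch '[-1,-0.02,0,0,0,0,0, -1,-0.05,0,-0.007,0,0,0, -1,-0.08,0,-0.013,0,0,0, -1,-0.11,0,-0.019,0,0,0, -1,-0.14,0,-0.026,0,0,0, -1,-0.17,0,-0.031,0,0,0, -1,-0.197,0,-0.037,0,0,0, -1,-0.197,0,-0.037,0,0,0]'
python3 -c "
from h import *
d=shot('scene','s6.png'); P=cloud(d).reshape(-1,3)
go([.583,.10,.20],1.5155)
e=P[(P[:,0]>.55)&(P[:,0]<.605)&(P[:,1]>-.12)&(P[:,1]<.1)&(P[:,2]>.015)&(P[:,2]<.1)]
print(np.percentile(e[:,1],1))"
```

```text
time: 23.57
eef_pos: [0.586, 0.183, 0.219]
orientation: [-0.07, 0.722, 0.684, 0.074]
time: 24.23
eef_pos: [0.5858, 0.1829, 0.2189]
orientation: [-0.07, 0.723, 0.684, 0.074]
wrist_force: [-2.0, 0.9, 4.7]
opening: 0.163
grasp_force: 58.6
time: 24.9
eef_pos: [0.5816, 0.0999, 0.2172]
orientation: [-0.07, 0.723, 0.683, 0.074]
wrist_force: [0.1, 0.7, -4.8]
opening: 0.16
grasp_force: 58.5
row [ 0.067  0.004 -0.338] [ 0.    -0.26  -0.003] t=24.9 open 0.160 grip 58.5 F [ 0.1  0.8 -4.3] grasp at [0.5834 0.1324 0.0655] yaw 1.5132 j6 -0.11
-0.05946535366575168
```

```bash
python3 -m inch '[-1,-0.05,0,-0.01,0,0,0, -1,-0.07,0,-0.05,0,0,0, -1,-0.05,0,-0.12,0,-0.05,0, -1,-0.02,0,-0.19,0,-0.12,0, -1,0.02,0,-0.26,0,-0.19,0, -1,0.05,0,-0.31,0,-0.24,0, -1,0.065,0,-0.338,0,-0.26,0, -1,0.065,0,-0.338,0,-0.26,0]'
python3 - <<'E'
from h import *
d=shot('scene','s7.png'); P=cloud(d).reshape(-1,3)
e=P[(P[:,0]>.54)&(P[:,0]<.62)&(P[:,1]>-.15)&(P[:,1]<.3)&(P[:,2]>.14)&(P[:,2]<.23)]
for y in np.arange(-.1,.26,.02):
  q=e[abs(e[:,1]-y)<.008]
  if len(q): print(round(y,3),len(q),np.percentile(q[:,2],95).round(4),np.median(q[:,0]).round(4))
e=e[e[:,2]<.2]
print(np.percentile(e[:,1],[1,99]))
go([.58,-.10,.22],.735)
E
```

```text
time: 25.62
eef_pos: [0.5817, 0.1023, 0.3586]
orientation: [0.002, 0.726, 0.688, 0.003]
wrist_force: [-0.7, 0.1, -3.9]
opening: 0.16
grasp_force: 59.0
-0.1 6 0.2029 0.5814
-0.08 57 0.2058 0.5797
-0.06 50 0.2022 0.5778
-0.04 40 0.2021 0.5792
-0.02 41 0.2029 0.5806
0.0 40 0.2037 0.5812
0.02 40 0.2036 0.5829
0.04 45 0.2032 0.5837
0.06 24 0.2022 0.5865
0.08 10 0.1986 0.5892
0.1 30 0.2168 0.6018
0.12 91 0.2272 0.5877
0.14 50 0.2062 0.5891
0.16 50 0.2061 0.5897
0.18 50 0.2069 0.5908
0.2 65 0.2109 0.5943
0.22 95 0.212 0.5949
[-0.09146238  0.2266224 ]
row [-0.504  0.024 -0.047] [ 0.003 -0.003  0.996] t=25.7 open 0.160 grip 58.9 F [ 0.2  0.8 -5.5] grasp at [0.5819 0.1019 0.2012] yaw 1.5171 j6 0.1
```

The column is clear and level. Its centre is about 34 mm towards -tool x from the grip. I'll carry it to the outer notch pair at world y≈-0.436.

```bash
python3 -c "
from h import *
go([.56,-.17,.21],.735)"
```

```text
row [-0.681 -0.017 -0.023] [ 0.003 -0.003  0.996] t=25.7 open 0.160 grip 58.9 F [ 0.2  0.8 -5.5] grasp at [0.5819 0.1019 0.2012] yaw 1.5171 j6 0.1
```

```bash
python3 -m inch '[-1,-0.06,0,-0.023,0,0,0.1, -1,-0.16,-0.005,-0.023,0,0,0.25, -1,-0.26,-0.007,-0.023,0,0,0.4, -1,-0.36,-0.01,-0.023,0,0,0.55, -1,-0.46,-0.012,-0.023,0,0,0.7, -1,-0.56,-0.015,-0.023,0,0,0.85, -1,-0.65,-0.017,-0.023,0,0,0.97, -1,-0.681,-0.017,-0.023,0,0,0.99]' | tail -2
python3 -c "
from h import *
shot('side')
go([.5036,-.4379,.20],-.05)"
```

```text
opening: 0.161
grasp_force: 59.0
row [-0.539  0.396  0.018] [-0.001  0.003  0.994] t=26.4 open 0.162 grip 59.0 F [-0.1 -1.8 -4.5] grasp at [ 0.5582 -0.1762  0.2071] yaw 0.7306 j6 0.4
```

```bash
python3 -m inch '[-1,-0.05,0.04,0,0,0,0.1, -1,-0.12,0.09,0,0,0,0.25, -1,-0.2,0.15,0.01,0,0,0.4, -1,-0.28,0.21,0.01,0,0,0.55, -1,-0.36,0.27,0.01,0,0,0.7, -1,-0.44,0.33,0.015,0,0,0.85, -1,-0.51,0.38,0.018,0,0,0.97, -1,-0.539,0.396,0.018,0,0,0.99]' | tail -2
python3 -m inch '[-1,0,0,0,0,0,0, -1,0,0,0,0,0,0, -1,0,0,0,0,0,0, -1,0,0,0,0,0,0, -1,0,0,0,0,0,0, -1,0,0,0,0,0,0, -1,0,0,0,0,0,0, -1,0,0,0,0,0,0]' | tail -2
python3 - <<'E'
from h import *
d=shot('scene','s8.png'); P=cloud(d).reshape(-1,3)
e=P[(P[:,0]>.25)&(P[:,0]<.72)&(P[:,1]>-.5)&(P[:,1]<-.38)&(P[:,2]>.15)&(P[:,2]<.23)]
for x in np.arange(.26,.7,.04):
  q=e[abs(e[:,0]-x)<.012]
  if len(q): print(round(x,3),len(q),np.percentile(q[:,2],95).round(4),np.median(q[:,1]).round(4))
print(np.percentile(e[:,0],[0.5,99.5]))
d=shot('wrist'); W=cloud(d).reshape(-1,3)
e=W[(W[:,2]>.085)&(W[:,2]<.1)&(abs(W[:,1]+.36)<.15)&(W[:,0]>.5)&(W[:,0]<.63)]
print(np.polyfit(e[:,1],e[:,0],1),np.percentile(e[:,1],[1,99]),np.percentile(e[:,0],[3,97]))
go([.5036,-.4379,.11],-.05)
E
```

```text
opening: 0.164
grasp_force: 59.2
opening: 0.166
grasp_force: 59.2
0.3 7 0.202 -0.4176
0.34 56 0.203 -0.4189
0.38 36 0.201 -0.4214
0.42 37 0.2019 -0.422
0.46 42 0.2016 -0.4241
0.5 61 0.2266 -0.4177
0.54 49 0.2045 -0.4266
0.58 50 0.2057 -0.4284
0.62 110 0.21 -0.4293
[0.3107615  0.62947097]
[0.05216031 0.58145341] [-0.47999459 -0.24447   ] [0.55179693 0.5723023 ]
row [-0.007  0.013  0.23 ] [ 0.    -0.     0.014] t=27.8 open 0.158 grip 59.2 F [ 0.8 -0.  -4.3] grasp at [ 0.5067 -0.433   0.202 ] yaw -0.0392 j6 0.79
```

```bash
python3 -m inch '[-1,0,0.013,0.03,0,-0.02,0.014, -1,0,0.013,0.1,0,-0.02,0.014, -1,0,0.013,0.16,0,-0.02,0.014, -1,0,0.013,0.2,0,-0.02,0.014, -1,0,0.013,0.23,0,-0.02,0.014, -1,0,0.013,0.25,0,-0.02,0.014, -1,0,0.013,0.26,0,-0.02,0.014, -1,0,0.013,0.267,0,-0.02,0.014]'
python3 -m inch '[-1,0,0,0.006,0,0,0, -1,0,0,0.013,0,0,0, -1,0,0,0.013,0,0,0, -1,0,0,0.013,0,0,0, -1,0,0,0.013,0,0,0, -1,0,0,0.013,0,0,0, -1,0,0,0.013,0,0,0, -1,0,0,0.013,0,0,0]'
```

```text
time: 28.48
eef_pos: [0.5065, -0.4387, 0.25]
orientation: [0.0, 1.0, -0.025, -0.008]
wrist_force: [-0.1, 0.2, -3.6]
opening: 0.161
grasp_force: 59.3
time: 29.15
eef_pos: [0.5066, -0.4385, 0.2466]
orientation: [0.001, 1.0, -0.025, -0.007]
wrist_force: [-1.1, 1.8, 6.7]
opening: 0.16
grasp_force: 60.2
```

```bash
python3 -m inch '[-0.5,0,0,0,0,0,0, -0.4,0,0,0,0,0,0, -0.2,0,0,0,0,0,0, 0,0,0,0,0,0,0, 0,0,0,0,0,0,0, 0,0,0,-0.03,0,0,0, 0,0,0,-0.1,0,0,0, 0,0,0,-0.2,0,0,0]' | tail -3
python3 -m inch '[0,0,0,-0.1,0,0,0, 0,0,0,-0.1,0,0,0, 0,0,0,-0.1,0,0,0, 0,0,0,-0.1,0,0,0, 0,0,0,-0.1,0,0,0, 0,0,0,-0.1,0,0,0, 0,0,0,-0.1,0,0,0, 0,0,0,-0.1,0,0,0]' | head -2
python3 - <<'E'
from h import *
d=shot('scene','s9.png'); P=cloud(d).reshape(-1,3)
e=P[(P[:,0]>.25)&(P[:,0]<.72)&(P[:,1]>-.47)&(P[:,1]<-.40)&(P[:,2]>.078)&(P[:,2]<.11)]
q=e[(e[:,0]>.41)&(e[:,0]<.54)]; print(cyl(q,.008,.083,0),np.percentile(e[:,0],[.5,99.5]))
for a,b in ((.42,.46),(.5,.54)): 
  r=q[(q[:,0]>a)&(q[:,0]<b)]; print(np.percentile(r[:,2],95))
go([.57,-.16,.21],.735)
cv2.imwrite('pics/s9c.png',cv2.resize(d['img'][90:240,90:330],None,fx=3,fy=3))
E
```

```text
wrist_force: [0.7, -1.1, 0.3]
opening: 0.499
grasp_force: 0.0
time: 30.48
eef_pos: [0.5082, -0.4385, 0.3639]
(np.float64(0.4778012041621518), array([-0.43523588, -0.04782526,  0.00155577]), np.float64(0.0011358984603101318)) [0.30801118 0.62691088]
0.09292225778155738
0.093832300830137
row [ 0.119 -0.703 -0.004] [-0.009  0.02  -1.   ] t=30.5 open 0.500 grip 0.0 F [-0.5 -0.3  0.5] grasp at [ 0.5056 -0.4382  0.2092] yaw -0.0505 j6 0.8
```

View pics/s9c.png

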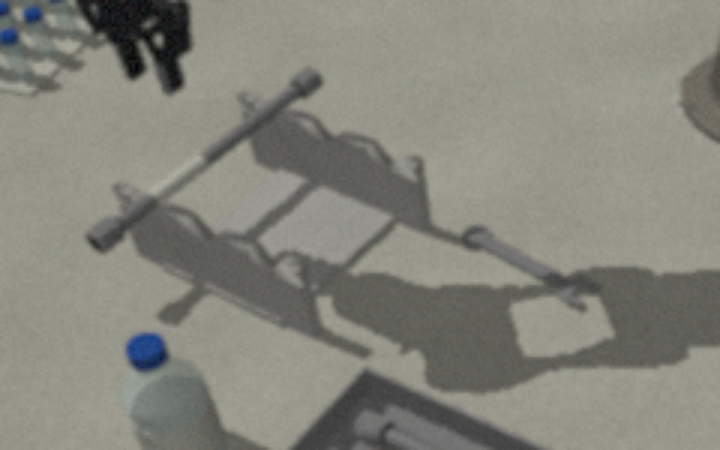

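The first fresh column lies in both notches and is centred within a few mm. Next is the other column, in the near pipe (x≈0.439).

```bash
python3 -c "
from h import *
go([.50,-.13,.21],.735)"
```

```text
row [-0.059 -0.769 -0.001] [-0.009  0.02  -1.   ] t=30.5 open 0.500 grip 0.0 F [-0.5 -0.3  0.5] grasp at [ 0.5056 -0.4382  0.2092] yaw -0.0505 j6 0.8
```

```bash
python3 -m inch '[0.2,-0.01,-0.08,0,0,0.02,-0.12, 0.2,-0.02,-0.17,0,0,0.02,-0.27, 0.2,-0.03,-0.27,0,0,0.02,-0.42, 0.2,-0.035,-0.37,0,0,0.02,-0.57, 0.2,-0.04,-0.47,0,0,0.02,-0.72, 0.2,-0.05,-0.57,0,0,0.02,-0.87, 0.2,-0.055,-0.67,0,0,0.02,-0.99, 0.2,-0.059,-0.769,0,0,0.02,-1]' | head -2
python3 -c "
from h import *
shot('side')
go([.4355,.19,.17],1.5155)"
```

```text
time: 31.2
eef_pos: [0.4997, -0.1282, 0.3653]
row [ 0.408 -0.683  0.109] [-0.009 -0.011 -0.987] t=31.2 open 0.602 grip 0.0 F [-0.5  6.  -0.6] grasp at [ 0.499  -0.1207  0.2103] yaw 0.7399 j6 0.44
```

```bash
python3 -m inch '[0.2,0.05,-0.08,0.01,0,0,-0.12, 0.2,0.1,-0.17,0.02,0,0,-0.27, 0.2,0.15,-0.26,0.03,0,0,-0.42, 0.2,0.2,-0.35,0.05,0,0,-0.57, 0.2,0.25,-0.44,0.06,0,0,-0.72, 0.2,0.31,-0.53,0.08,0,0,-0.87, 0.2,0.37,-0.62,0.1,0,0,-0.98, 0.2,0.408,-0.683,0.109,0,0,-0.98]' | head -2
python3 -m inch '[0.2,0,0,0,0,0,0, 0.2,0,0,0,0,0,0, 0.2,0,0,0,0,0,0, 0.2,0,0,0,0,0,0, 0.2,0,0,0,0,0,0, 0.2,0,0,0,0,0,0, 0.2,0,0,0,0,0,0, 0.2,0,0,0,0,0,0]' | head -2
python3 - <<'E'
from h import *
d=shot('wrist','w4.png'); P=cloud(d).reshape(-1,3)
def box(x0,x1,y0,y1,z0,z1): return P[(P[:,0]>x0)&(P[:,0]<x1)&(P[:,1]>y0)&(P[:,1]<y1)&(P[:,2]>z0)&(P[:,2]<z1)]
x=.443
print('pipe',cyl(box(x-.03,x+.03,.3,.37,.085,.11),.0205,.08,1), 'mouth y',np.percentile(box(x-.015,x+.015,.2,.5,.096,.11)[:,1],2))
e=box(.409,.469,.21,.277,.062,.1); print('nut',np.percentile(e,[1,50,99],0).round(4).tolist())
go([.4388,.254,.078],1.5155)
E
```

```text
time: 31.92
eef_pos: [0.4373, 0.1845, 0.323]
time: 32.58
eef_pos: [0.4383, 0.1817, 0.3236]
pipe (np.float64(0.3132811933802022), array([ 0.44282247,  0.10195536, -0.00061608]), np.float64(0.0005134033288099957)) mouth y 0.2804267945373033
nut [[0.4267, 0.2458, 0.0712], [0.4405, 0.2606, 0.082], [0.4535, 0.2763, 0.0845]]
row [ 0.179 -0.01   0.227] [-0.002 -0.007 -0.015] t=32.6 open 0.600 grip 0.0 F [-0.1  0.1  0.8] grasp at [0.438  0.1828 0.1686] yaw 1.5037 j6 0.29
```

```bash
python3 -m inch '[0.2,0.05,-0.008,0.05,0,-0.007,-0.015, 0.2,0.1,-0.008,0.1,0,-0.007,-0.015, 0.2,0.14,-0.008,0.15,0,-0.007,-0.015, 0.2,0.17,-0.008,0.19,0,-0.007,-0.015, 0.2,0.179,-0.008,0.22,0,-0.007,-0.015, 0.2,0.179,-0.008,0.227,0,-0.007,-0.015, 0.2,0.179,-0.008,0.227,0,-0.007,-0.015, 0.2,0.179,-0.008,0.227,0,-0.007,-0.015]' |head -3
python3 -m inch '[-1,0,0,0,0,0,0, -1,0,0,0,0,0,0, -1,0,0,0,0,0,0, -1,0,0,0,0,0,0, -1,0,0,0,0,0,0, -1,0,0,0,0,0,0, -1,0,0,0,0,0,0, -1,0,0,0,0,0,0]' | tail -5
python3 -m inch '[-1,-0.02,0,0,0,0,0, -1,-0.06,0,0,0,0,0, -1,-0.1,0,0,0,0,0, -1,-0.15,0,0,0,0,0, -1,-0.2,0,0,0,0,0, -1,-0.24,0,0,0,0,0, -1,-0.27,0,0,0,0,0, -1,-0.28,0,0,0,0,0]'
python3 -m inch '[-1,0,0,0,0,0,0, -1,0,0,0,0,0,0, -1,0,0,0,0,0,0, -1,0,0,0,0,0,0, 0.1,0,0,0,0,0,0, 0.1,0,0,0,0,0,0, 0.1,0,0,0,0,0,0, 0.1,0,0,0,0,0,0]'
python3 - <<'E'
from h import *
d=shot('scene'); P=cloud(d).reshape(-1,3)
e=P[(P[:,0]>.39)&(P[:,0]<.48)&(P[:,1]>.05)&(P[:,1]<.265)&(P[:,2]>.05)&(P[:,2]<.095)]
print('out end',np.percentile(e[:,1],1))
go([.4375,.249,.078],1.5155)
E
```

```text
time: 33.3
eef_pos: [0.4397, 0.2542, 0.2336]
orientation: [-0.001, 0.726, 0.687, -0.0]
eef_pos: [0.44, 0.2542, 0.2343]
orientation: [0.0, 0.726, 0.688, 0.001]
wrist_force: [-0.3, -1.6, 7.2]
opening: 0.286
grasp_force: 58.5
time: 34.63
eef_pos: [0.4329, 0.141, 0.233]
orientation: [-0.001, 0.727, 0.687, -0.001]
wrist_force: [-0.5, 1.4, -2.6]
opening: 0.281
grasp_force: 58.9
time: 35.3
eef_pos: [0.4334, 0.1429, 0.2332]
orientation: [-0.001, 0.726, 0.688, -0.0]
wrist_force: [-0.4, 0.6, -0.8]
opening: 0.55
grasp_force: 0.0
out end 0.1370212125619709
row [ 0.266 -0.004  0.001] [-0.002 -0.     0.001] t=35.4 open 0.549 grip 0.0 F [ 0.3 -0.4 -0.1] grasp at [0.4332 0.1429 0.0782] yaw 1.5166 j6 0.2
```

```bash
python3 -m inch '[0.1,0.05,0,0,0,0,0, 0.1,0.1,0,0,0,0,0, 0.1,0.15,0,0,0,0,0, 0.1,0.2,0,0,0,0,0, 0.1,0.24,0,0,0,0,0, 0.1,0.267,-0.001,0,0,0,0, 0.1,0.267,-0.001,0,0,0,0, 0.1,0.267,-0.001,0,0,0,0]' |head -2
python3 -m inch '[-1,0,0,0,0,0,0, -1,0,0,0,0,0,0, -1,0,0,0,0,0,0, -1,0,0,0,0,0,0, -1,0,0,0,0,0,0, -1,0,0,0,0,0,0, -1,0,0,0,0,0,0, -1,0,0,0,0,0,0]'
python3 -m inch '[-1,-0.02,0,0,0,0,0, -1,-0.06,0,0,0,0,0, -1,-0.1,0,0,0,0,0, -1,-0.15,0,0,0,0,0, -1,-0.2,0,0,0,0,0, -1,-0.24,0,0,0,0,0, -1,-0.267,0,0,0,0,0, -1,-0.267,0,0,0,0,0]'
python3 -c "
from h import *
d=shot('scene','s10.png'); P=cloud(d).reshape(-1,3)
go([.436,.221,.065],1.5155)
e=P[(P[:,0]>.39)&(P[:,0]<.48)&(P[:,1]>-.05)&(P[:,1]<.12)&(P[:,2]>.05)&(P[:,2]<.095)]
print(np.percentile(e[:,1],1))"
```

```text
time: 36.02
eef_pos: [0.4386, 0.2494, 0.233]
time: 36.68
eef_pos: [0.4388, 0.2488, 0.2332]
orientation: [-0.0, 0.726, 0.688, -0.001]
wrist_force: [-0.7, -6.2, 3.5]
opening: 0.164
grasp_force: 58.6
time: 37.35
eef_pos: [0.4328, 0.141, 0.2328]
orientation: [-0.001, 0.727, 0.687, -0.001]
wrist_force: [-0.1, -0.8, -2.6]
opening: 0.16
grasp_force: 58.5
row [ 0.198 -0.004  0.032] [-0.003 -0.    -0.001] t=37.4 open 0.161 grip 58.5 F [ 0.5 -0.9 -2.2] grasp at [0.4327 0.1419 0.0779] yaw 1.5144 j6 0.2
0.029206536436465338
```

```bash
python3 -m inch '[-0.6,0,0,0,0,0,0, -0.5,0,0,0,0,0,0, -0.4,0,0,0,0,0,0, -0.2,0,0,0,0,0,0, 0,0,0,0,0,0,0, 0,0,0,0,0,0,0, 0,0,0,0,0,0,0, 0,0,0,0,0,0,0]' |head -2
python3 -m inch '[0,0.05,0,0,0,0,0, 0,0.1,0,0,0,0,0, 0,0.15,0,0,0,0,0, 0,0.19,0,0,0,0,0, 0,0.202,-0.003,0,0,0,0, 0,0.202,-0.003,0,0,0,0, 0,0.202,-0.003,0,0,0,0, 0,0.202,-0.003,0,0,0,0]' |head -2
python3 - <<'E'
from h import *
d=shot('scene','s11.png'); P=cloud(d).reshape(-1,3)
e=P[(P[:,0]>.40)&(P[:,0]<.46)&(P[:,1]>-.05)&(P[:,1]<.18)&(P[:,2]>.02)&(P[:,2]<.1)]
for y in np.arange(.0,.18,.02):
  q=e[abs(e[:,1]-y)<.008]
  if len(q): print(round(y,3),len(q),np.percentile(q[:,2],97).round(4),np.median(q[:,0]).round(4))
print(np.percentile(e[:,1],1))
go([.4368,.223,.067],1.5155,.205)
E
```

```text
time: 38.07
eef_pos: [0.433, 0.1428, 0.2331]
time: 38.73
eef_pos: [0.4361, 0.2227, 0.233]
0.04 43 0.0383 0.4342
0.06 42 0.0405 0.4344
0.08 31 0.0408 0.4337
0.1 29 0.0482 0.4352
0.12 29 0.0493 0.4367
0.14 34 0.0533 0.4373
0.16 34 0.0575 0.4385
0.03301753281022602
row [-0.078  0.002  0.036] [-0.002  0.261 -0.   ] t=38.8 open 0.498 grip 0.0 F [ 0.4  1.  -0.8] grasp at [0.4359 0.2226 0.0781] yaw 1.5155 j6 0.37
```

Same sag as before, so I'll use the same regrip and a level 82 mm pull.

```bash
python3 -m inch '[0,-0.02,0.002,0.01,0,0.06,0, 0,-0.04,0.002,0.02,0,0.13,0, 0,-0.06,0.002,0.03,0,0.2,0, 0,-0.079,0.002,0.037,0,0.26,0, 0,-0.079,0.002,0.037,0,0.26,0, 0,-0.079,0.002,0.037,0,0.26,0, -1,-0.079,0.002,0.037,0,0.26,0, -1,-0.079,0.002,0.037,0,0.26,0]' |head -3
python3 -m inch '[-1,0,0,0,0,0,0, -1,0,0,0,0,0,0, -1,0,0,0,0,0,0, -1,0,0,0,0,0,0, -1,0,0,0,0,0,0, -1,0,0,0,0,0,0, -1,0,0,0,0,0,0, -1,0,0,0,0,0,0]'
python3 -m inch '[-1,-0.02,0,0,0,0,0, -1,-0.05,0,-0.007,0,0,0, -1,-0.08,0,-0.013,0,0,0, -1,-0.11,0,-0.019,0,0,0, -1,-0.14,0,-0.026,0,0,0, -1,-0.17,0,-0.031,0,0,0, -1,-0.2,0,-0.038,0,0,0, -1,-0.202,0,-0.038,0,0,0]'
python3 -c "
from h import *
d=shot('scene','s12.png'); P=cloud(d).reshape(-1,3)
go([.434,.10,.20],1.5155)
e=P[(P[:,0]>.39)&(P[:,0]<.46)&(P[:,1]>-.12)&(P[:,1]<.1)&(P[:,2]>.015)&(P[:,2]<.1)]
print(np.percentile(e[:,1],1))"
```

```text
time: 39.45
eef_pos: [0.4354, 0.1921, 0.2186]
orientation: [-0.07, 0.722, 0.684, 0.073]
time: 40.12
eef_pos: [0.4354, 0.192, 0.2185]
orientation: [-0.071, 0.722, 0.684, 0.074]
wrist_force: [1.9, -0.3, 2.8]
opening: 0.163
grasp_force: 58.5
time: 40.78
eef_pos: [0.43, 0.1081, 0.216]
orientation: [-0.071, 0.723, 0.683, 0.072]
wrist_force: [0.2, 0.3, -3.9]
opening: 0.16
grasp_force: 58.5
row [ 0.05   0.009 -0.344] [-0.005 -0.26  -0.002] t=40.8 open 0.160 grip 58.5 F [-0.2 -0.7 -3.8] grasp at [0.4312 0.1401 0.0643] yaw 1.5138 j6 -0.18
-0.04982760316269415
```

```bash
python3 -m inch '[-1,-0.05,0,-0.01,0,0,0, -1,-0.07,0,-0.05,0,0,0, -1,-0.05,0,-0.12,0,-0.05,0, -1,-0.02,0,-0.19,0,-0.12,0, -1,0.02,0,-0.26,0,-0.19,0, -1,0.04,0,-0.31,0,-0.24,0, -1,0.05,0,-0.344,0,-0.28,0, -1,0.05,0,-0.344,0,-0.28,0]'
python3 - <<'E'
from h import *
d=shot('scene','s13.png'); P=cloud(d).reshape(-1,3)
e=P[(P[:,0]>.39)&(P[:,0]<.47)&(P[:,1]>-.15)&(P[:,1]<.3)&(P[:,2]>.14)&(P[:,2]<.23)]
for y in np.arange(-.1,.26,.04):
  q=e[abs(e[:,1]-y)<.008]
  if len(q): print(round(y,3),len(q),np.percentile(q[:,2],95).round(4),np.median(q[:,0]).round(4))
print(np.percentile(e[:,1],[1,99]))
go([.50,-.10,.22],.735)
E
```

```text
time: 41.5
eef_pos: [0.4307, 0.1025, 0.358]
orientation: [0.007, 0.725, 0.688, -0.005]
wrist_force: [0.9, 0.6, -4.2]
opening: 0.165
grasp_force: 59.0
-0.1 9 0.211 0.4292
-0.06 37 0.2082 0.4269
-0.02 34 0.206 0.4286
0.02 35 0.2065 0.4308
0.06 36 0.2057 0.4344
0.1 57 0.2214 0.4494
0.14 43 0.2054 0.4382
0.18 46 0.2048 0.4404
0.22 77 0.2088 0.4433
[-0.09172993  0.22501017]
row [-0.496  0.201 -0.04 ] [0.007 0.018 0.997] t=41.5 open 0.160 grip 58.9 F [-0.3  0.2 -4. ] grasp at [0.4302 0.1    0.2011] yaw 1.5179 j6 0.12
```

```bash
python3 -m inch '[-1,-0.06,0.02,-0.02,0,0,0.1, -1,-0.12,0.05,-0.023,0,0,0.25, -1,-0.19,0.075,-0.025,0,0,0.4, -1,-0.26,0.1,-0.03,0,0,0.55, -1,-0.33,0.13,-0.035,0,0,0.7, -1,-0.41,0.16,-0.04,0,0,0.85, -1,-0.48,0.19,-0.04,0,0.01,0.97, -1,-0.496,0.2,-0.04,0,0.01,0.99]' | tail -2
python3 -c "
from h import *
shot('side')
go([.5124,-.2781,.20],-.05)"
```

```text
opening: 0.162
grasp_force: 59.1
row [-0.269  0.343  0.046] [0.008 0.005 0.997] t=42.3 open 0.162 grip 59.1 F [ 1.4 -1.3 -3. ] grasp at [ 0.5002 -0.1051  0.2172] yaw 0.7331 j6 0.49
```

```bash
python3 -m inch '[-1,-0.03,0.04,0.01,0,0,0.1, -1,-0.06,0.08,0.015,0,0,0.25, -1,-0.1,0.13,0.02,0,0,0.4, -1,-0.14,0.18,0.025,0,0,0.55, -1,-0.18,0.23,0.03,0,0,0.7, -1,-0.22,0.28,0.035,0,0,0.85, -1,-0.26,0.33,0.045,0,0,0.97, -1,-0.269,0.343,0.046,0,0,1]' | tail -2
python3 -m inch '[-1,0,0,0,0,0,0, -1,0,0,0,0,0,0, -1,0,0,0,0,0,0, -1,0,0,0,0,0,0, -1,0,0,0,0,0,0, -1,0,0,0,0,0,0, -1,0,0,0,0,0,0, -1,0,0,0,0,0,0]' | tail -2
python3 - <<'E'
from h import *
d=shot('scene','s14.png'); P=cloud(d).reshape(-1,3)
e=P[(P[:,0]>.25)&(P[:,0]<.72)&(P[:,1]>-.34)&(P[:,1]<-.22)&(P[:,2]>.15)&(P[:,2]<.23)]
for x in np.arange(.26,.7,.04):
  q=e[abs(e[:,0]-x)<.012]
  if len(q): print(round(x,3),len(q),np.percentile(q[:,2],95).round(4),np.median(q[:,1]).round(4))
print(np.percentile(e[:,0],[0.5,99.5]))
go([.5124,-.2781,.0895],-.05)
E
```

```text
opening: 0.162
grasp_force: 59.2
opening: 0.16
grasp_force: 59.2
0.34 69 0.2082 -0.2596
0.38 40 0.2053 -0.2629
0.42 40 0.2045 -0.2645
0.46 29 0.2031 -0.2657
0.5 28 0.2251 -0.2594
0.54 53 0.2062 -0.2702
0.58 51 0.2058 -0.2724
0.62 86 0.2111 -0.2712
[0.31795322 0.63732849]
row [-0.     0.006  0.283] [ 0.011 -0.002  0.005] t=43.6 open 0.164 grip 59.2 F [-0.5 -0.5 -4.2] grasp at [ 0.5127 -0.276   0.2028] yaw -0.0462 j6 1.0
```

```bash
python3 -m inch '[-1,0,0.006,0.03,0.01,0,0.005, -1,0,0.006,0.1,0.01,0,0.005, -1,0,0.006,0.16,0.01,0,0.005, -1,0,0.006,0.2,0.01,0,0.005, -1,0,0.006,0.23,0.01,0,0.005, -1,0,0.006,0.25,0.01,0,0.005, -1,0,0.006,0.26,0.01,0,0.005, -1,0,0.006,0.268,0.01,0,0.005]'
python3 -m inch '[-1,0,0,0.006,0,0,0, -1,0,0,0.012,0,0,0, -1,0,0,0.012,0,0,0, -1,0,0,0.012,0,0,0, -1,0,0,0.012,0,0,0, -1,0,0,0.012,0,0,0, -1,0,0,0.012,0,0,0, -1,0,0,0.012,0,0,0]'
```

```text
time: 44.32
eef_pos: [0.5125, -0.2783, 0.2499]
orientation: [0.0, 1.0, -0.025, 0.0]
wrist_force: [-0.1, -0.4, -3.0]
opening: 0.161
grasp_force: 59.3
time: 44.98
eef_pos: [0.5126, -0.2782, 0.2459]
orientation: [0.0, 1.0, -0.025, 0.001]
wrist_force: [1.0, -0.0, -3.5]
opening: 0.163
grasp_force: 59.3
```

```bash
python3 -m inch '[-1,0,0,0.005,0,0,0, -1,0,0,0.005,0,0,0, -1,0,0,0.005,0,0,0, -1,0,0,0.005,0,0,0, -0.6,0,0,0.005,0,0,0, -0.5,0,0,0.005,0,0,0, -0.4,0,0,0.005,0,0,0, -0.2,0,0,0.005,0,0,0]'
python3 -m inch '[0,0,0,0,0,0,0, 0,0,0,0,0,0,0, 0,0,0,0,0,0,0, 0,0,0,-0.05,0,0,0, 0,0,0,-0.12,0,0,0, 0,0,0,-0.22,0,0,0, 0,0,0,-0.32,0,0,0, 0,0,0,-0.4,0,0,0]' | tail -3
python3 -m inch '[0,-0.1,-0.3,-0.1,0,0,0, 0,-0.1,-0.3,-0.1,0,0,0, 0,-0.1,-0.3,-0.1,0,0,0, 0,-0.1,-0.3,-0.1,0,0,0, 0,-0.1,-0.3,-0.1,0,0,0, 0,-0.1,-0.3,-0.1,0,0,0, 0,-0.1,-0.3,-0.1,0,0,0, 0,-0.1,-0.3,-0.1,0,0,0]' | head -2
python3 - <<'E'
from h import *
d=shot('scene','s15.png'); P=cloud(d).reshape(-1,3)
for y in (-.436,-.276):
  e=P[(P[:,0]>.25)&(P[:,0]<.72)&(abs(P[:,1]-y)<.035)&(P[:,2]>.078)&(P[:,2]<.11)]
  q=e[(e[:,0]>.41)&(e[:,0]<.54)]; print(cyl(q,.008,.083,0),np.percentile(e[:,0],[.5,99.5]))
e=P[(P[:,0]>.56)&(P[:,0]<.8)&(P[:,1]>-.2)&(P[:,1]<.26)&(P[:,2]>.03)&(P[:,2]<.045)]; print(cv2.minAreaRect(e[:,:2].astype(np.float32)))
E
```

```text
time: 45.65
eef_pos: [0.5125, -0.2782, 0.2437]
orientation: [0.0, 1.0, -0.025, 0.001]
wrist_force: [0.2, 0.0, -0.1]
opening: 0.401
grasp_force: 0.0
wrist_force: [-0.5, 0.7, -0.4]
opening: 0.503
grasp_force: 0.0
time: 46.98
eef_pos: [0.4787, -0.1574, 0.4426]
(np.float64(0.4779945720348645), array([-0.43508249, -0.04198228,  0.0009849 ]), np.float64(0.0010572764470419029)) [0.30885412 0.62705808]
(np.float64(0.4780998150393689), array([-0.27496195, -0.0498082 ,  0.00135336]), np.float64(0.0010099970603184103)) [0.31900863 0.71507625]
((0.6750068068504333, 0.03165936470031738), (0.3728153705596924, 0.1334579586982727), 88.6231460571289)
```

View pics/s15.png

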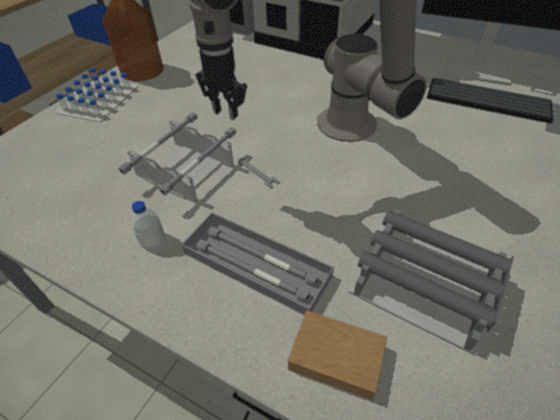

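The spanner appears to have shifted: it was at (248,168)–(288,188) and is now at (240,160)–(275,184). I'll measure how far it moved and when.

Run:
```python
from h import *
d=shot('scene'); T=d['T']
def w(u,v,z=.005):
    r=T[:3,:3]@np.array([(u-d['cx'])/d['f'],(v-d['cy'])/d['f'],1]); return (T[:3,3]+r*(z-T[2,3])/r[2])[:2].round(4)
ims=[]
for n in ['scene0','s9','s10','s11','s12','s13','s14','s15']:
    im=cv2.imread(f'pics/{n}.png')[140:205,225:305]; ims.append(cv2.resize(im,None,fx=2.4,fy=2.4,interpolation=cv2.INTER_CUBIC))
cv2.imwrite('pics/sp.png',np.vstack([np.hstack(ims[:4]),np.hstack(ims[4:])]))
for p in [(248,168),(288,188),(240,160),(275,184)]: print(p,w(*p))
P=cloud(d).reshape(-1,3)
for nm,Q in (('start',np.load('/tmp/scene.npy').reshape(-1,3)),('now',P)):
    e=Q[(Q[:,0]>.33)&(Q[:,0]<.46)&(Q[:,1]>-.23)&(Q[:,1]<.03)&(Q[:,2]>.0045)&(Q[:,2]<.02)]; 
    r=cv2.minAreaRect(e[:,:2].astype(np.float32)); print(nm,len(e),r,np.median(e,0),np.percentile(e[:,2],95))
```

```text
(248, 168) [ 0.3738 -0.1811]
(288, 188) [ 0.3944 -0.0258]
(240, 160) [ 0.3528 -0.2249]
(275, 184) [ 0.3976 -0.0692]
start 295 ((0.39507508277893066, -0.10826259851455688), (0.12203588336706161, 0.24152198433876038), 1.1604485511779785) [ 0.38777063 -0.0993777   0.00758213] 0.010593953035919824
now 283 ((0.3954384922981262, -0.11129146069288254), (0.11871884018182755, 0.23627030849456787), 2.3609538078308105) [ 0.38011676 -0.13144759  0.0071851 ] 0.010638172605361559
```

View pics/sp.png

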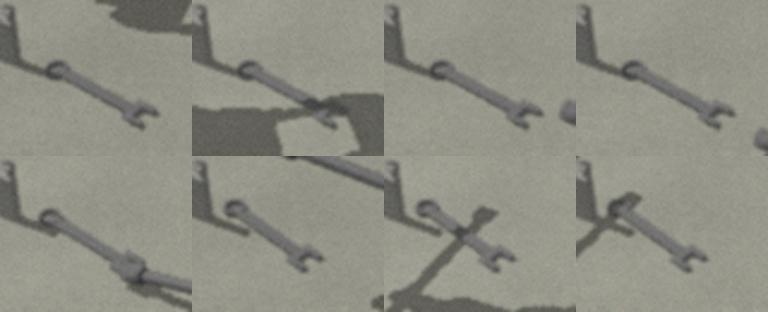

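Confirmed: the sagging nose pushed the spanner (frames s12–s13). I'll measure both poses from colour masks and put it back.

```bash
cat > sp.py <<'E'
from h import *
def spanner(im,d,dump=None):
    T=d['T']; a=im[140:215,225:310].astype(int); m=((a[...,0]-a[...,2])>-4).astype(np.uint8)
    n,l,s,c=cv2.connectedComponentsWithStats(m,connectivity=8)
    ctr=np.array([38,35]); best=max(range(1,n),key=lambda k:s[k,4]-5*np.hypot(*(c[k]-ctr)))
    v,u=np.where(l==best); u=u+225.; v=v+140.
    r=np.stack([(u-d['cx'])/d['f'],(v-d['cy'])/d['f'],np.ones_like(u)],-1)@T[:3,:3].T
    X=(T[:3,3]+r*((.006-T[2,3])/r[:,2])[:,None])[:,:2]
    c=X.mean(0); e=np.linalg.svd(X-c,full_matrices=False)[2][0]; e=e*np.sign(e[1]); t=(X-c)@e
    if dump: cv2.imwrite(dump,cv2.resize((l==best).astype(np.uint8)*255,None,fx=4,fy=4))
    return len(X),c.round(4),np.arctan2(e[1],e[0]).round(4),(c+e*t.min()).round(4),(c+e*t.max()).round(4),(t.max()-t.min()).round(4)
if __name__=='__main__':
    d=shot('scene')
    for k in ['scene0','s10','s11','s13','s15']: print(k,*spanner(cv2.imread(f'pics/{k}.png'),d,f'/tmp/m_{k}.png'))
    im=cv2.imread('pics/scene0.png')[140:215,225:310].astype(int); print((im[...,0]-im[...,2])[[29,35,38,10,60],[23,38,50,60,20]])
    b=d['range_z']; print(go([.40,-.13,.12],1.5))
E
python3 sp.py
```

```text
scene0 203 [ 0.3886 -0.1037] 1.4037 [ 0.3737 -0.1919] [ 0.4016 -0.0267] 0.1676
s10 209 [ 0.3884 -0.1043] 1.3898 [ 0.3724 -0.1917] [ 0.4024 -0.0278] 0.1666
s11 201 [ 0.3881 -0.1072] 1.4086 [ 0.3742 -0.192 ] [ 0.4013 -0.0265] 0.1676
s13 184 [ 0.3785 -0.1403] 1.2631 [ 0.3514 -0.2258] [ 0.4014 -0.0685] 0.1651
s15 200 [ 0.377  -0.1436] 1.2589 [ 0.3506 -0.2255] [ 0.4013 -0.0684] 0.1651
[ -7  -2 -12  -8 -13]
row [-0.2   -0.058  0.419] [ 0.     0.    -1.976] t=47.1 open 0.497 grip 0.0 F [0.3 0.6 1.1] grasp at [ 0.4786 -0.1571  0.2878] yaw -0.0518 j6 1.15
None
```

```bash
python3 -m inch '[0,-0.03,-0.005,0.05,0,0,-0.15, 0,-0.06,-0.01,0.1,0,0,-0.3, 0,-0.09,-0.015,0.15,0,0,-0.45, 0,-0.12,-0.02,0.2,0,0,-0.6, 0,-0.15,-0.025,0.25,0,0,-0.75, 0,-0.15,-0.025,0.25,0,0,-0.88, 0,-0.15,-0.025,0.25,0,0,-0.88, 0,-0.15,-0.025,0.25,0,0,-0.88]' | tail -2
python3 -c "
from h import *
go([.376,-.147,.13],1.26)"
```

```text
opening: 0.503
grasp_force: 0.0
row [-0.092 -0.058  0.146] [ 0.002 -0.    -0.793] t=47.8 open 0.503 grip 0.0 F [ 0.8 -0.3 -0.1] grasp at [ 0.4197 -0.1439  0.1886] yaw 0.6369 j6 0.43
```

```bash
python3 -m inch '[0,-0.02,-0.01,0.03,0,0,-0.15, 0,-0.04,-0.02,0.06,0,0,-0.3, 0,-0.06,-0.035,0.09,0,0,-0.45, 0,-0.08,-0.05,0.12,0,0,-0.6, 0,-0.092,-0.058,0.146,0,0,-0.75, 0,-0.092,-0.058,0.146,0,0,-0.793, 0,-0.092,-0.058,0.146,0,0,-0.793, 0,-0.092,-0.058,0.146,0,0,-0.793]' | tail -2
python3 -m inch '[0,0,0,0,0,0,0, 0,0,0,0,0,0,0, 0,0,0,0,0,0,0, 0,0,0,0,0,0,0, 0,0,0,0,0,0,0, 0,0,0,0,0,0,0, 0,0,0,0,0,0,0, 0,0,0,0,0,0,0]' | tail -2
python3 - <<'E'
from h import *
d=shot('wrist','w5.png'); P=cloud(d); im=d['img'].astype(int)
go([.376,-.147,.021],1.26)
c=np.array([.376,-.147]); u=np.array([np.cos(1.26),np.sin(1.26)]); n=np.array([-u[1],u[0]])
s=(P[...,:2]-c)@u; t=(P[...,:2]-c)@n; z=P[...,2]
for a in np.arange(-.06,.08,.02):
    k=(abs(s-a)<.006)&(abs(t)<.03)&(z>.0035)&(z<.02)
    print(a.round(2),k.sum(),np.percentile(t[k],[3,50,97]).round(4) if k.sum()>5 else '',np.percentile(z[k],90).round(4) if k.sum()>5 else '')
E
```

```text
opening: 0.501
grasp_force: 0.0
opening: 0.503
grasp_force: 0.0
row [-0.001  0.     0.273] [0.002 0.    0.004] t=49.2 open 0.500 grip 0.0 F [0.5 0.9 0.2] grasp at [ 0.376  -0.1467  0.13  ] yaw 1.2634 j6 -0.26
-0.06 343 [-0.0141 -0.0014  0.0107] 0.0078
-0.04 271 [-0.0096 -0.0013  0.007 ] 0.0072
-0.02 294 [-0.0093 -0.0012  0.0069] 0.0072
0.0 315 [-0.009  -0.0011  0.0068] 0.0073
0.02 329 [-0.0088 -0.001   0.0075] 0.0072
0.04 338 [-0.0086 -0.0006  0.0074] 0.0073
0.06 784 [-0.0175  0.0002  0.0179] 0.0083
0.08 262 [-0.0181 -0.0091  0.0179] 0.0082
```

View pics/w5.png

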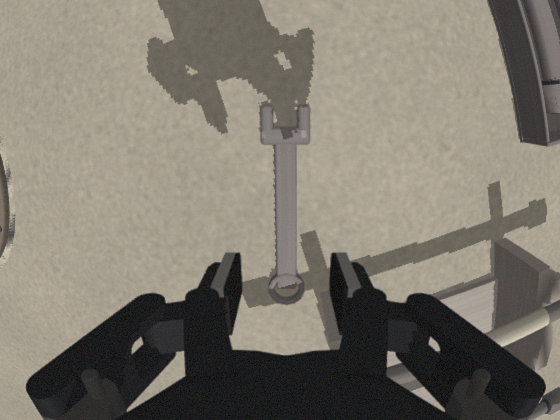

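The spanner's 16 mm handle is centred between the fingers. I'll go down and grip it.

```bash
python3 -m inch '[0,0,0,0.08,0,0,0, 0,0,0,0.15,0,0,0, 0,0,0,0.2,0,0,0, 0,0,0,0.24,0,0,0, 0,0,0,0.26,0,0,0, 0,0,0,0.272,0,0,0, 0,0,0,0.272,0,0,0, -1,0,0,0.272,0,0,0]' | tail -5
python3 -m inch '[-1,0,0,0,0,0,0, -1,0,0,0,0,0,0, -1,0,0,0,0,0,0, -1,0,0,0,0,0,0, -1,0,0,0,0,0,0, -1,0,0,0,0,0,0, -1,0,0,0,0,0,0, -1,0,0,0,0,0,0]' 
python3 -c "
from h import *
go([.3877,-.1093,.0265],1.40)"
```

```text
eef_pos: [0.3761, -0.1469, 0.1767]
orientation: [0.001, 0.807, 0.591, 0.0]
wrist_force: [-0.3, -1.4, -0.2]
opening: 0.37
grasp_force: 0.0
time: 50.52
eef_pos: [0.3762, -0.1468, 0.1772]
orientation: [0.002, 0.807, 0.591, 0.001]
wrist_force: [-0.6, 0.5, 6.5]
opening: 0.164
grasp_force: 58.9
row [ 0.098 -0.001 -0.011] [ 0.004  0.001 -0.174] t=50.5 open 0.164 grip 58.9 F [-0.6  0.5  6.5] grasp at [ 0.3767 -0.1471  0.0222] yaw 1.2636 j6 -0.26
```

```bash
python3 -m inch '[-1,0,0,-0.012,0,0,0, -1,0.02,0,-0.012,0,0,-0.04, -1,0.05,-0.001,-0.012,0,0,-0.09, -1,0.08,-0.001,-0.012,0,0,-0.14, -1,0.098,-0.001,-0.012,0,0,-0.174, -1,0.098,-0.001,-0.012,0,0,-0.174, -1,0.098,-0.001,-0.012,0,0,-0.174, -1,0.098,-0.001,-0.012,0,0,-0.174]' | tail -5
python3 -m inch '[-1,0,0,0.006,0,0,0, -1,0,0,0.011,0,0,0, -1,0,0,0.011,0,0,0, -1,0,0,0.011,0,0,0, -0.5,0,0,0.011,0,0,0, -0.4,0,0,0.011,0,0,0, -0.2,0,0,0.011,0,0,0, 0,0,0,0.011,0,0,0]' | tail -5
python3 -m inch '[0,0,0,0,0,0,0, 0,0,0,0,0,0,0, 0,0,0,-0.05,0,0,0, 0,0,0,-0.13,0,0,0, 0,0,0,-0.23,0,0,0, 0,0,0,-0.33,0,0,0, 0,0,0,-0.43,0,0,0, 0,0,0,-0.5,0,0,0]' | tail -2
python3 -m inch '[0,0,-0.3,-0.3,0,0,0, 0,0,-0.3,-0.3,0,0,0, 0,0,-0.3,-0.3,0,0,0, 0,0,-0.3,-0.3,0,0,0, 0,0,-0.3,-0.3,0,0,0, 0,0,-0.3,-0.3,0,0,0, 0,0,-0.3,-0.3,0,0,0, 0,0,-0.3,-0.3,0,0,0]' | head -2
python3 - <<'E'
from sp import *
d=shot('scene','s16.png'); print(*spanner(d['img'],d))
P=cloud(d).reshape(-1,3); Q=np.load('/tmp/scene.npy').reshape(-1,3)
for nm,X in (('start',Q),('now',P)):
  b=X[(X[:,0]>.65)&(X[:,0]<.8)&(X[:,1]>-.35)&(X[:,1]<-.2)&(X[:,2]>.05)&(X[:,2]<.2)]; print('bottle',nm,b.min(0),b.max(0))
e=P[(P[:,0]>.56)&(P[:,0]<.8)&(P[:,1]>-.2)&(P[:,1]<.26)&(P[:,2]>.03)&(P[:,2]<.045)]; print(cv2.minAreaRect(e[:,:2].astype(np.float32)))
print(status.get_state()['time'],status.get_state()['eef_pos'])
E
```

```text
eef_pos: [0.3874, -0.1093, 0.181]
orientation: [0.001, 0.765, 0.644, 0.0]
wrist_force: [0.2, 0.3, -1.2]
opening: 0.167
grasp_force: 58.6
eef_pos: [0.3873, -0.1094, 0.1764]
orientation: [0.001, 0.765, 0.644, 0.0]
wrist_force: [-0.3, -1.0, -0.3]
opening: 0.498
grasp_force: 0.0
opening: 0.495
grasp_force: 0.0
time: 53.18
eef_pos: [0.2692, -0.0888, 0.4953]
206 [ 0.3885 -0.1061] 1.4131 [ 0.3745 -0.1946] [ 0.401 -0.028] 0.1687
bottle start [ 0.70640935 -0.28277523  0.05001048] [ 0.77399501 -0.21949894  0.14455496]
bottle now [ 0.70538259 -0.28469528  0.05005869] [ 0.77512023 -0.21939113  0.14412882]
((0.6754040122032166, 0.03254060447216034), (0.3707576096057892, 0.13265277445316315), 88.59716796875)
53.2333 [ 0.26933017 -0.0888252   0.4952006 ]
```

View pics/s16.png

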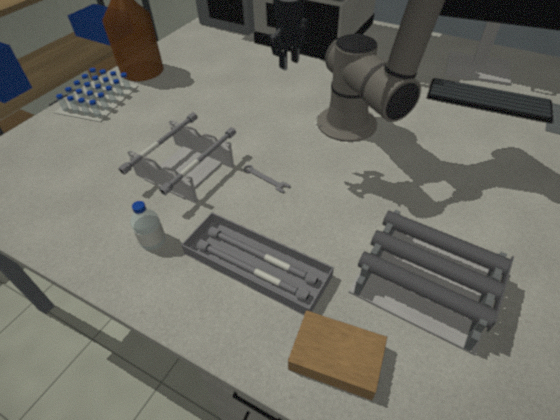

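The spanner is back at (248,168)–(288,188), within about 2 mm of where it started. Both fresh columns lie in their notches, both spent ones are in the tray, the bottle hasn't moved and the robot is clear. Handing in.

```bash
python3 -c "
from station import env
print(env.close_job())"
```

```text
the job is handed in; nothing more can be done
None
```

I've handed in the job: both spent columns lie flat in the tray, both fresh columns are in their notches within about 5 mm of centre, and the bottle never moved; while being drawn out, the second fresh column's sagging end pushed the spanner about 4 cm, so I picked it up and put it back within about 2 mm of its starting place.

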